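# Square a robot chassis frame with a slide rule

## Robot

A 6-joint arm with a two-finger parallel gripper is mounted at the origin on the work surface. World frame = base frame: x ahead of the robot, y to its left, z up, the work surface at z = 0. Lengths are in m, angles in rad, forces in N, time in s.
With the tool pointing down it reaches from about 0.375 to 0.9 m from the base axis. Payload 3.1 kg.
Tool frame: the origin (TCP) lies on the centre line of the jaws, within the pads' length; the fingertips stand 17 mm ahead of it and the grasp point (between the pads) lies 2 mm behind it; y points along the fingers, z is the direction in which the jaws open and shut, and the axes are right-handed (so a half turn about y gives the same grasp; the last joint's range is limited). The gripper opens to 85 mm and grips with 20 to 120 N. Pads are 22 mm wide; open, the fingers measure 114 mm over their backs; the gripper's body (76 mm by 85 mm) begins 54 mm behind the grasp point. The pads swing forward as they close: fully open they stand 13 mm farther back than shut.
Start: joints at [0.988, 0.527, 1.433, -0, 1.181, -0.178], TCP at [0.246, 0.574, 0.248] pointing down, gripper open.
Joint ranges: [-3.08, 3.08], [-0.75, 2.2], [0.22, 2.44], [-1.43, 4.57], [0, 2.65], [-2.85, 2.85]. Speed limits (rad/s): [2.79, 2.79, 3.14, 3.14, 3.14, 3.14].

## Interface

Orientations are given as a unit quaternion [x, y, z, w].
In Python, from station import manip gives the robot as it stands.
- The arm moves only by the shell command python3 -m handwheel 'ROWS' [FORCE]. ROWS is JSON, one flat list of numbers, 7 for each row, row after row: the shift along the tool's x, y, z in cm, then the turn, a rotation vector about the tool's x, y, z in rad, then the finger opening in cm, from 0 to 8.54. A call has 1 to 10 rows; each row is the pose to reach, as a shift and turn from the pose commanded when the call began, along the tool's axes at that moment; what a row does not reach only later rows make up. A row lasts 1/12 s, in which the tool goes at most 41.7 mm and 7.16 degrees, less where a joint would pass 70% of its speed; a pose out of reach is approached as far as the arm can. A call with a gripper value outside its range is refused whole. The fingers move at their own pace and stop on an object; FORCE is the grip in N (left out, the last holds). Time passes only in rows, so rows that repeat a pose let the fingers close. It gives the time, the measured TCP pose, the force and the opening at its end, in the units of the state.
- manip.sense(): the state, without advancing time (a new reading comes with each control period).
- manip.snapshot(name): name is "scene" or "top" or "wrist"; returns a dict with "frame" (480x640x3 uint8, red, green, blue), "depth" (480x640 float32, m along the optical axis (not along the pixel's ray), 0 where there is no reading), "camera_matrix" (3x3 intrinsics, pixels), "rvec" (rotation vector, rad) and "tvec" (3), from world to camera coordinates, as OpenCV has them. Camera axes: x right, y down, z forward; pixel columns grow to the right and rows downward; lengths in m; the calibration is good to about 2 mm. A picture is of the moment at which its call begins.
- manip.sign_off(): hands the job in, once; it reports no verdict.
The state is a dict: "t": time; "q": joint angles; "qd": joint speeds; "tau": joint torques, N m; "tcp_pos": TCP position; "tool_rot": TCP orientation; "force": force on the tool from outside, world axes, zero at the start; "ft_torque": the same for the moment, N m; "finger_gap": opening from 0.0 (shut) to 1.0 (fully open).
Only numpy, scipy, OpenCV 4.12 (cv2) and the standard library are available. Lean on these libraries where they do the work, as an engineer would, in place of code of your own. Each camera call takes 0.05 s, during which the arm holds its last target.

## Task

Check and correct the squareness of the small robot chassis frame: with the yellow slide rule, measure the diagonal between the two orange corner posts and then the one between the two blue posts, each time with the hook drawn up against the outside of one post and the tip pressed against the inside of the post opposite, held still for a moment. Slide the loose rail, the one with the black grip block, so that the two diagonals finally agree within 4 mm, put the rule back standing along the middle of its black mat, and leave the parts lying in and around the frame where they are.

Things in the scene. Friction and masses are not known exactly. Their poses are not given: they have to be found in the camera images.
- chassis: Fixed squaring jig with the chassis frame. Grey plate 370 x 300 x 8 mm; origin at its centre on the table, x along the rails, z up. Aluminium rails 226 x 20 x 20 mm lie on it along x: a clamped one at y = -75, a loose one at y = +75 mm, tops 28 mm above the table; green cross rails (tops 25 mm) join them and swing along. A round post, 12 mm in diameter, 28 mm tall, stands on each corner.
- orange_fixed (a point): Top centre of the orange post on the fixed rail, at chassis (-100, -75, 56) mm. Axes as the chassis.
- blue_fixed (a point): Top centre of the blue post on the fixed rail, at chassis (100, -75, 56) mm. Axes as the chassis.
- orange_loose (a point): Top centre of the orange post on the loose rail (+x end, y = +75 mm), 200 mm along the rail from blue_loose. Axes as the chassis. The frame is square when the loose posts stand straight across (same chassis x) from the fixed ones; the diagonals are then both 250 mm. Each millimetre that the loose rail is off makes them differ by 1.6 mm.
- blue_loose (a point): Top centre of the blue post on the loose rail (-x end, y = +75 mm, straight across from orange_fixed when square). All post tops are 56 mm above the table. Axes as the chassis.
- grip_block (a point): Top centre of the black grip block in the middle of the loose rail: 24 mm along the rail, 20 mm across, 28 to 53 mm above the table. Axes as the chassis. The loose rail slides along its own length only, up to 22 mm each way from square; moving it takes about 10 N and it stays where it is left.
- rule: Yellow slide rule, 293 mm long when out, about 0.33 kg. Origin on the face of its hook, at the hook's foot, mid width; x along the rule to the tip, z up. Hook: steel plate 30 mm wide, 24 tall, 8 thick (x = -8 to 0). On it the yellow bar, 22 mm wide, x = -8 to 206, z = 24 to 40. Handle on the bar: black block 50 mm long, 20 wide, centred at x = 120, z = 40 to 74. At rest it stands on hook and tip.
- rule_tip (a point): Foot of the tip's face, mid width, axes as the rule; at x = 285 mm when out. The tip is a steel plate like the hook, on a spring blade that slides out of the bar. Hook and tip faces both look to +x: with the hook face on the outside of one post and the tip face on the inside of the other, hook-to-tip distance = distance of the posts' centres.
- blade (a joint): How far the blade is pushed in, m: 0 = out, at most 0.060. Length measured = 0.285 - value. A spring pushes it out, 2 N out to 4.4 N in. To measure: lower the rule with the tip just inside one post (the hook is then beyond the other post by the excess length), the jaws overlapping the posts' tops by 8 mm or more but above the rails, then draw it along its +x until the hook meets its post.
- rule_mid (a point): Point of the rule at x = 140 mm, at the foot of the jaws; it should end over the mat's centre.
- mat: Black rubber mat, fixed, 370 x 100 x 4 mm, the rule's place; origin at its centre on the table, x along its length.
- mast: Camera mast, loose, tall obstacle: foot 40 x 40 mm, 154 mm tall, head 60 x 22 mm; origin at the centre of its underside. It stands outside one of the two orange posts.
- tower: Round scanner tower, loose, tall obstacle: 56 mm in diameter, 110 mm tall; origin at the centre of its underside. It stands outside one of the two blue posts.
- hub: Aluminium wheel hub lying flat, loose, 48 mm in diameter, 16 mm tall (top 24 mm above the table), origin under its centre; outside the other orange post.
- pulley: Black and silver pulley lying flat, loose, 46 mm in diameter, 16 mm tall (top 24 mm above the table), origin under its centre; outside the other blue post.
- battery: Blue battery pack, loose, 70 x 42 x 34 mm, inside the frame (top 42 mm above the table); origin under its centre.

How it is judged:
By the outcome, as a careful person would: the job done as asked, in the order asked, and still so for the second after the job is handed in, with the robot touching nothing.
It also fails if it takes over 69 s, if anything falls off the work surface, if the arm or the gripper's body presses on something with over 40 N, if the wrist force passes 120 N, or if a joint passes its speed limit or range.

## Working session

There is one attempt and no reset: what is moved stays moved. The work goes in short steps, Python scripts to look and compute and a shell command to move; the robot and the scene stay as the last step left them, time stands still between calls to the robot, and variables do not carry over. Pictures are saved under pics/ and viewed, and the job is handed in when it is done.

```bash
ls; mkdir -p pics
python3 - <<'E'
from station import manip
import cv2
s=manip.sense(); print(s)
for n in("scene","top","wrist"):
    d=manip.snapshot(n); cv2.imwrite(f"pics/{n}0.png",d["frame"][:,:,::-1]); print(n,d["camera_matrix"].tolist(),d["rvec"],d["tvec"])
E
```

```text
pics
{'t': 0.0, 'q': array([ 9.87487159e-01,  5.28430386e-01,  1.43389140e+00,  4.56043183e-05,
        1.18141491e+00, -1.78519655e-01]), 'qd': array([ 0.00187808,  0.00034015,  0.00020958,  0.0008396 , -0.00072493,
       -0.00055207]), 'tau': array([-1.32936616e-04, -4.42356098e+01, -1.78024936e+01, -2.36850838e-04,
        8.43362999e-03, -1.71928127e-05]), 'tcp_pos': array([0.24573615, 0.57392974, 0.24735904]), 'tool_rot': array([ 0.69336985, -0.14244121,  0.14184989, -0.69197353]), 'force': array([-0.50447457,  0.39824565,  0.158637  ]), 'ft_torque': array([0.0240083 , 0.03549143, 0.00705066]), 'finger_gap': 0.9984550403152629}
scene [[465.1255389925891, 0.0, 321.3750085216406], [0.0, 465.1255389925891, 243.275803826742], [0.0, 0.0, 1.0]] [ 0.78793917  2.41202924 -1.25757915] [ 0.45595245 -0.12149543  1.26628024]
top [[540.8779495197672, 0.0, 317.3709622932828], [0.0, 540.8779495197672, 237.20042370652072], [0.0, 0.0, 1.0]] [ 2.16972089 -2.19432556  0.05840934] [-0.02958283  0.52497946  1.03536444]
wrist [[338.3965677843749, 0.0, 323.28427897051915], [0.0, 338.3965677843749, 239.18545580981052], [0.0, 0.0, 1.0]] [-2.39276569 -1.57885251 -0.2502894 ] [-0.6252159  -0.04133801  0.37923905]
```

View pics/top0.png

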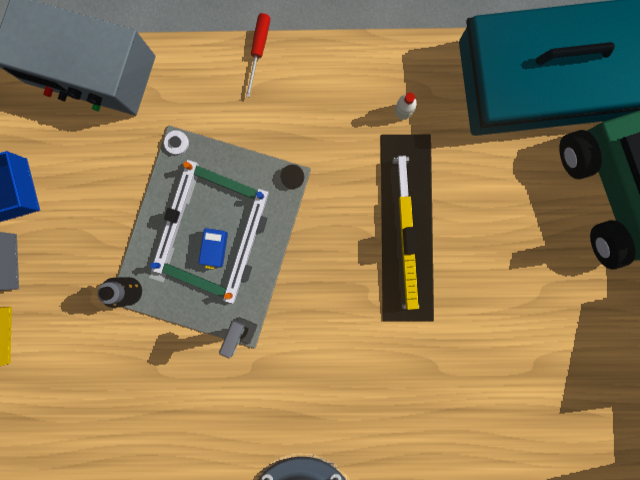

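View pics/scene0.png

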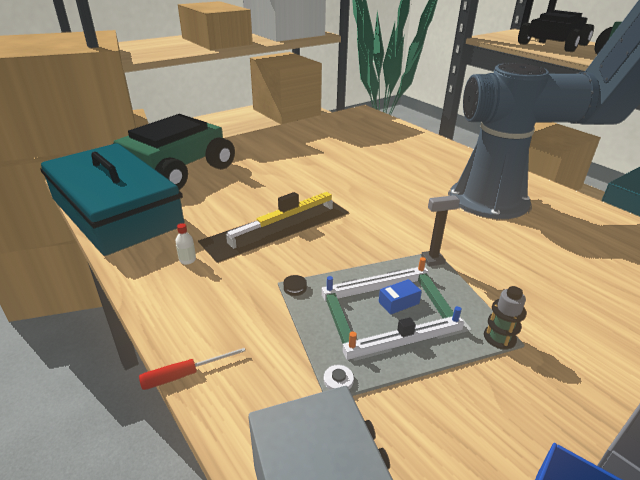

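View pics/wrist0.png

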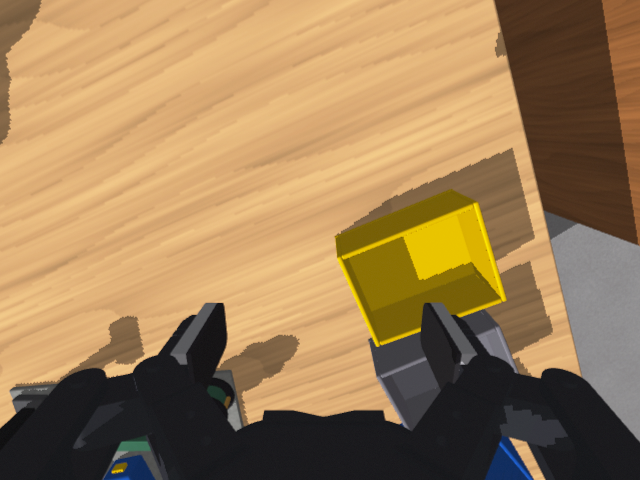

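```bash
cat > h.py <<'E'
from station import manip
import numpy as np, cv2
from scipy.spatial.transform import Rotation as R
def snap(n): return manip.snapshot(n)
def cam(d):
    Rm=cv2.Rodrigues(np.array(d["rvec"],float))[0]; t=np.array(d["tvec"],float).ravel()
    return Rm,t,np.array(d["camera_matrix"])
def ray(d,uv,z):
    Rm,t,K=cam(d); c=-Rm.T@t
    v=Rm.T@np.linalg.inv(K)@np.array([uv[0],uv[1],1.]); return c+v*(z-c[2])/v[2]
def px(d,p):
    Rm,t,K=cam(d); q=K@(Rm@np.array(p)+t); return q[:2]/q[2]
def depthpt(d,uv):
    u,v=int(round(uv[0])),int(round(uv[1])); z=float(d["depth"][v,u]); Rm,t,K=cam(d)
    return Rm.T@(np.linalg.inv(K)@np.array([uv[0],uv[1],1.])*z-t)
def blobs(d,lo,hi,amin=10,roi=None):
    hsv=cv2.cvtColor(d["frame"],cv2.COLOR_RGB2HSV); m=cv2.inRange(hsv,np.array(lo),np.array(hi))
    if roi: k=np.zeros_like(m); k[roi[1]:roi[3],roi[0]:roi[2]]=1; m*=k
    n,l,s,c=cv2.connectedComponentsWithStats(m)
    return m,[(s[i,4],c[i].round(1),s[i,:4].tolist(),l==i) for i in range(1,n) if s[i,4]>=amin]
def move(pos,toolz_yaw=None,grip=None):
    """print shift (cm) in tool axes and turn to reach world pos with tool down & tool z at yaw"""
    s=manip.sense(); r=R.from_quat(s["tool_rot"]); p=s["tcp_pos"]
    sh=r.inv().apply(np.array(pos)-p)*100
    if toolz_yaw is None: rv=[0,0,0]
    else:
        y=np.array([0,0,-1.]); z=np.array([np.cos(toolz_yaw),np.sin(toolz_yaw),0]); x=np.cross(y,z)
        T=R.from_matrix(np.array([x,y,z]).T); rv=(r.inv()*T).as_rotvec()
    print("shift",np.round(sh,2),"turn",np.round(rv,3),"rows>=",max(np.linalg.norm(sh)/4.17,np.linalg.norm(rv)/0.125).round(1))
E
python3 - <<'E'
from h import *
s=manip.sense(); print(R.from_quat(s["tool_rot"]).as_matrix().round(3))
d=snap("top"); 
for nm,lo,hi in (("orange",(5,150,150),(18,255,255)),("blue",(105,120,60),(125,255,255)),("yellow",(22,150,120),(32,255,255))):
    m,b=blobs(d,lo,hi,8,(90,120,450,360))
    for x in b: print(nm,x[0],x[1],x[2],depthpt(d,x[1]).round(3),ray(d,x[1],.056).round(4))
f=d["frame"]
cv2.imwrite("pics/c1.png",cv2.resize(f[120:360,90:310],None,fx=2.5,fy=2.5,interpolation=cv2.INTER_CUBIC)[:,:,::-1])
cv2.imwrite("pics/c2.png",cv2.resize(f[125:335,360:450],None,fx=2.8,fy=2.8,interpolation=cv2.INTER_CUBIC)[:,:,::-1])
E
```

```text
[[ 0.919 -0.001  0.394]
 [-0.394 -0.001  0.919]
 [-0.    -1.    -0.002]]
orange 37 [187.1 164.7] [184, 162, 8, 7] [0.662 0.209 0.058] [0.6627 0.2096 0.056 ]
orange 38 [227.7 295.5] [224, 293, 8, 6] [0.415 0.132 0.059] [0.4151 0.1324 0.056 ]
blue 39 [259.5 194.7] [256, 192, 8, 7] [0.604 0.072 0.057] [0.6036 0.0723 0.056 ]
blue 778 [212.9 248.9] [199, 228, 29, 39] [0.503 0.164 0.04 ] [0.5023 0.1602 0.056 ]
blue 52 [154.5 265. ] [150, 262, 11, 7] [0.473 0.27  0.057] [0.4734 0.2699 0.056 ]
yellow 353 [405.9 211.7] [400, 196, 13, 33] [ 0.569 -0.204  0.046] [ 0.568  -0.2025  0.056 ]
yellow 630 [410.7 281.6] [404, 254, 15, 56] [ 0.437 -0.211  0.043] [ 0.4373 -0.2086  0.056 ]
yellow 20 [209. 267.] [205, 266, 9, 3] [0.469 0.172 0.035] [0.4685 0.1675 0.056 ]
```

View pics/c1.png

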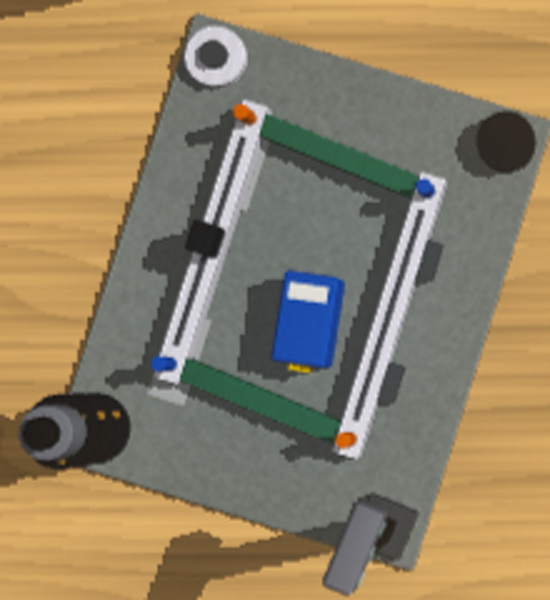

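View pics/c2.png

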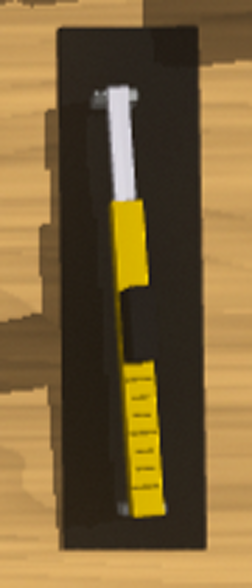

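Run:
```python
from h import *
d=snap("top"); Rm,t,K=cam(d); print("cam",-Rm.T@t)
m,b=blobs(d,(20,150,120),(34,255,255),200,(370,130,440,330))
pts=np.vstack([np.argwhere(x[3])[:,::-1] for x in b]).astype(float)
W=np.array([ray(d,p,.044)[:2] for p in pts]).astype(np.float32)
r=cv2.minAreaRect(W); print("yellow rect",r); 
l=cv2.fitLine(W,cv2.DIST_L2,0,.01,.01).ravel(); print(l,np.degrees(np.arctan2(l[1],l[0])))
a=W@l[:2]; print("len",a.min(),a.max())
u=l[:2]*np.sign(l[0]); a=W@u; c=W.mean(0)
hook=c+u*(a.min()-c@u+0.008); print("hook",hook,"handle",hook+.12*u,"mid",hook+.14*u)
for x in b: aa=np.array([ray(d,p[::-1],.044)[:2] for p in np.argwhere(x[3])])@u; print(aa.min()-a.min()-.008,aa.max()-a.min()-.008)
# mat
m2,b2=blobs(d,(0,0,0),(180,255,70),500,(360,120,450,340)); 
x=max(b2,key=lambda q:q[0]); P=np.argwhere(x[3]|m.astype(bool))[:,::-1]
Wm=np.array([ray(d,p,.004)[:2] for p in P]).astype(np.float32); print("mat",cv2.minAreaRect(Wm), x[2])
s=snap("scene")
for nm,lo,hi in (("orange",(5,150,100),(18,255,255)),("blue",(105,120,60),(125,255,255))):
    m,b=blobs(s,lo,hi,15,(280,240,480,360))
    for x in b: print(nm,x[0],x[1],x[2],ray(s,x[1],.045).round(4))
```

```text
cam [ 0.45539243 -0.04797937  1.06713346]
yellow rect ((0.4925689995288849, -0.20794738829135895), (0.21318987011909485, 0.021665478125214577), 2.622760772705078)
[ 0.99895096  0.04579219  0.48468137 -0.2083029 ] 2.624617
len 0.37593505 0.58912456
hook [ 0.3940773  -0.21245632] handle [ 0.5139514  -0.20696126] mid [ 0.5339304 -0.2060454]
0.1448280541319602 0.20518951904301164
-0.008000002843889235 0.09482122672749971
mat ((0.5455543994903564, -0.21050933003425598), (0.09889194369316101, 0.36730459332466125), 89.46964263916016) [381, 134, 52, 187]
orange 64 [421.4 263.2] [419, 257, 7, 14] [0.4171 0.1346 0.045 ]
orange 92 [351.9 339.1] [349, 332, 7, 16] [0.666  0.2129 0.045 ]
blue 28 [328.6 279.8] [327, 276, 6, 13] [0.6031 0.0676 0.045 ]
blue 909 [399.8 296.3] [379, 279, 42, 35] [0.5252 0.1821 0.045 ]
blue 83 [456.  313.2] [452, 306, 9, 15] [0.476  0.2729 0.045 ]
```

Run:
```python
from h import *
move([.514,-.207,.24],np.radians(-87.4))
```

```text
shift [ 55.41   0.83 -61.26] turn [0.000e+00 2.691e+00 1.000e-03] rows>= 21.5
```

```bash
r="55.4,0.8,-61.3,0,2.69,0,8"; python3 -m handwheel "[55.4,0.8,-61.3,0,2.69,0,5,55.4,0.8,-61.3,0,2.69,0,5,55.4,0.8,-61.3,0,2.69,0,5,55.4,0.8,-61.3,0,2.69,0,5,55.4,0.8,-61.3,0,2.69,0,5,55.4,0.8,-61.3,0,2.69,0,5,55.4,0.8,-61.3,0,2.69,0,5,55.4,0.8,-61.3,0,2.69,0,5,55.4,0.8,-61.3,0,2.69,0,5,55.4,0.8,-61.3,0,2.69,0,5]" 60
python3 - <<'E'
from h import *
move([.514,-.207,.24],np.radians(-87.4))
E
```

```text
t: 1.13
tcp_pos: [0.3815, 0.1785, 0.2446]
tool_rot: [0.477, -0.522, 0.522, -0.477]
force: [0.6, -0.3, 0.3]
finger_gap: 0.584
shift [37.21  0.46 16.66] turn [-1.000e-03  1.436e+00 -1.000e-03] rows>= 11.5
```

```bash
python3 -m handwheel "[37.2,0.5,16.7,0,1.44,0,5,37.2,0.5,16.7,0,1.44,0,5,37.2,0.5,16.7,0,1.44,0,5,37.2,0.5,16.7,0,1.44,0,5,37.2,0.5,16.7,0,1.44,0,5,37.2,0.5,16.7,0,1.44,0,5,37.2,0.5,16.7,0,1.44,0,5,37.2,0.5,16.7,0,1.44,0,5,37.2,0.5,16.7,0,1.44,0,5,37.2,0.5,16.7,0,1.44,0,5]"
python3 - <<'E'
from h import *
move([.514,-.207,.15],np.radians(-87.4)); print(manip.sense()["qd"])
E
```

```text
t: 1.97
tcp_pos: [0.5173, -0.2079, 0.2394]
tool_rot: [0.08, -0.702, 0.703, -0.081]
force: [0.2, -0.4, -0.6]
finger_gap: 0.586
shift [ 0.31  8.94 -0.18] turn [-0.002  0.184 -0.001] rows>= 2.1
[-0.43826612  0.3303285  -0.59043335  0.01543061  0.2791689   1.04749122]
```

```bash
python3 -m handwheel "[0,8,0,0,0.12,0,5,0,8,0,0,0.12,0,5,0,8,0,0,0.12,0,5,0,8,0,0,0.12,0,5]"
python3 - <<'E'
from h import *
move([.514,-.207,.068],np.radians(-87.4)); print(manip.sense()["qd"])
d=snap("wrist"); cv2.imwrite("pics/w1.png",d["frame"][:,:,::-1])
E
```

```text
t: 2.3
tcp_pos: [0.5148, -0.2035, 0.1575]
tool_rot: [-0.043, 0.707, -0.705, 0.04]
force: [0.3, -0.1, -0.4]
finger_gap: 0.584
shift [0.08 8.95 0.37] turn [0.004 0.072 0.005] rows>= 2.1
[ 1.38798446e-02 -7.01548132e-02 -5.38920860e-02 -8.67555337e-05
 -4.38526728e-03  9.87074814e-04]
```

View pics/w1.png

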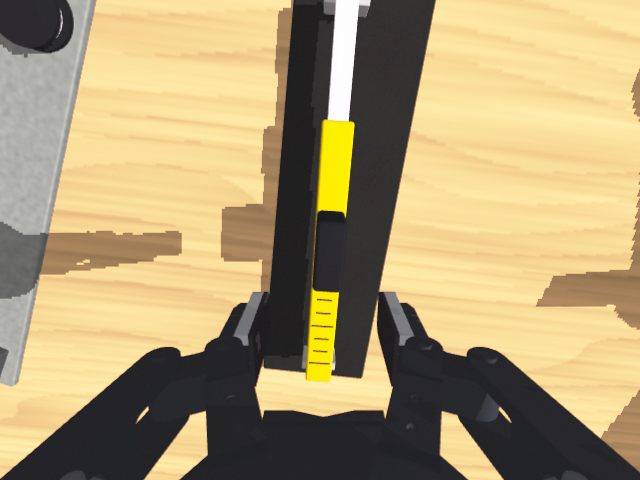

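The wrist view shows the handle (about 328,250) between the open fingers, with yaw nearly right.

```bash
python3 -m handwheel "[0.1,3.5,0.4,0.004,0.07,0.005,5,0.1,7,0.4,0.004,0.07,0.005,5,0.1,9,0.4,0.004,0.07,0.005,5,0.1,9,0.4,0.004,0.07,0.005,5,0.1,9,0.4,0.004,0.07,0.005,5]"
python3 - <<'E'
from h import *
move([.514,-.207,.068],np.radians(-87.4))
d=snap("wrist"); cv2.imwrite("pics/w2.png",d["frame"][:,:,::-1])
E
```

```text
t: 2.77
tcp_pos: [0.5171, -0.2087, 0.0711]
tool_rot: [0.014, -0.705, 0.709, -0.02]
force: [0.1, -0.4, 0.5]
finger_gap: 0.587
shift [ 0.3   0.31 -0.19] turn [-0.005  0.002 -0.007] rows>= 0.1
```

View pics/w2.png

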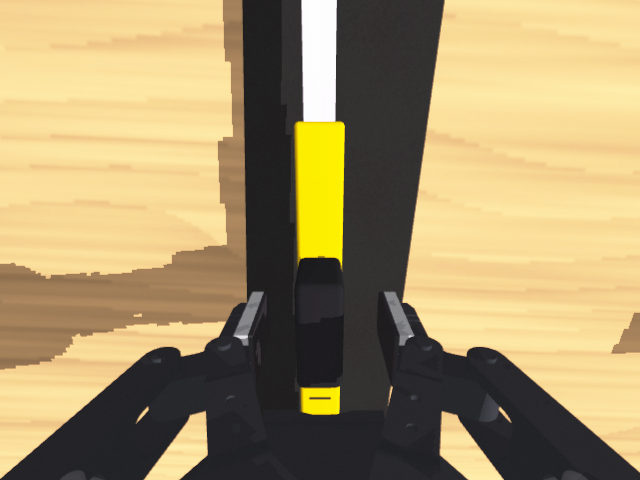

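```bash
python3 -m handwheel "[0.3,0.2,-0.2,-0.005,0,-0.007,5,0.3,0.2,-0.2,-0.005,0,-0.007,1,0.3,0.2,-0.2,-0.005,0,-0.007,1,0.3,0.2,-0.2,-0.005,0,-0.007,1,0.3,0.2,-0.2,-0.005,0,-0.007,1,0.3,0.2,-0.2,-0.005,0,-0.007,1,0.3,0.2,-0.2,-0.005,0,-0.007,1]" 80
python3 - <<'E'
from h import *
move([.514,-.207,.068],np.radians(-87.4)); print(manip.sense()["ft_torque"])
d=snap("wrist"); cv2.imwrite("pics/w3.png",d["frame"][:,:,::-1])
E
```

```text
t: 3.4
tcp_pos: [0.5134, -0.207, 0.0688]
tool_rot: [0.017, -0.707, 0.707, -0.017]
force: [-0.7, 0.6, 6.5]
finger_gap: 0.223
shift [-0.06  0.08 -0.  ] turn [-0.     0.002  0.   ] rows>= 0.0
[0.11964466 0.07379751 0.03635023]
```

View pics/w3.png

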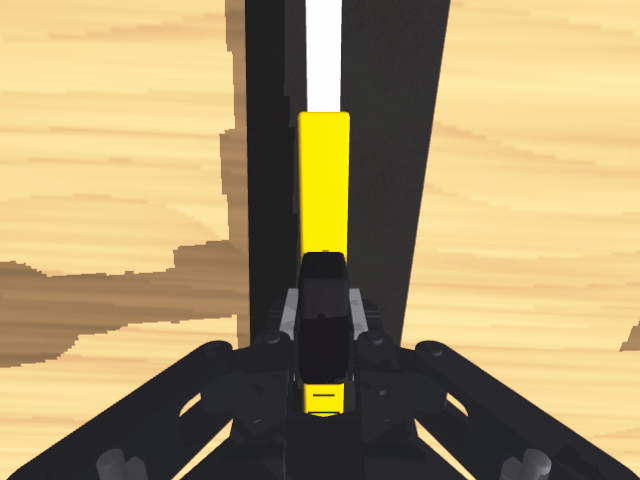

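```bash
python3 -m handwheel "[0,-2,0,0,0,0,1,0,-5,0,0,0,0,1,0,-9,0,0,0,0,1,0,-13,0,0,0,0,1,0,-17,0,0,0,0,1,0,-18.5,0,0,0,0,1,0,-18.5,0,0,0,0,1,0,-18.5,0,0,0,0,1]"
python3 - <<'E'
from h import *
move([.5835,.1857,.255],np.radians(107.5)); print(manip.sense()["ft_torque"],manip.sense()["q"])
d=snap("wrist"); cv2.imwrite("pics/w4.png",d["frame"][:,:,::-1])
E
```

```text
t: 4.12
tcp_pos: [0.5126, -0.2065, 0.2525]
tool_rot: [-0.017, 0.707, -0.707, 0.016]
force: [-0.5, 1.0, -3.5]
finger_gap: 0.224
shift [ -8.91  -0.23 -38.85] turn [-2.000e-03  2.883e+00  2.000e-03] rows>= 23.1
[-0.02988561  0.08462015  0.03600626] [-5.85085697e-01  4.25807741e-01  1.60962703e+00 -2.12689405e-04
  1.10791222e+00  9.38944678e-01]
```

View pics/w4.png

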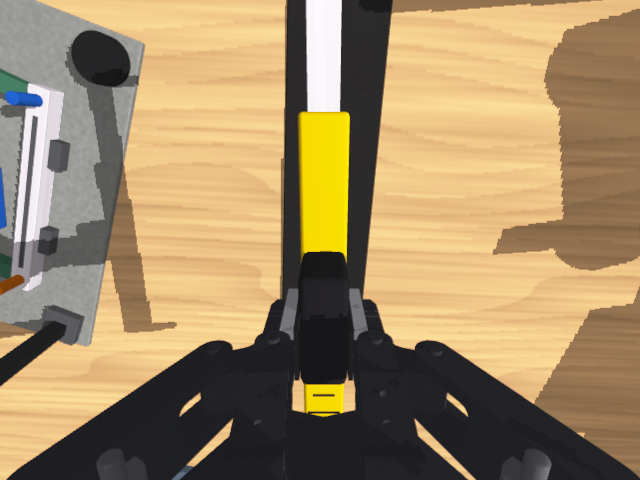

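```bash
python3 -m handwheel "[-0.5,0,-2,0,-0.12,0,1,-1,0,-4,0,-0.24,0,1,-1.4,0,-6,0,-0.36,0,1,-1.8,0,-8,0,-0.48,0,1,-2.2,0,-10,0,-0.6,0,1,-2.6,0,-12,0,-0.72,0,1,-3,0,-14,0,-0.84,0,1,-3.4,0,-16,0,-0.96,0,1,-3.8,0,-18,0,-1.08,0,1,-4.2,0,-20,0,-1.2,0,1]"
python3 - <<'E'
from h import *
move([.5835,.1857,.255],np.radians(107.5)); print(manip.sense()["q"].round(2))
E
```

```text
t: 5.0
tcp_pos: [0.5438, -0.0037, 0.2491]
tool_rot: [-0.416, 0.575, -0.57, 0.412]
force: [-0.1, 1.3, -4.0]
finger_gap: 0.221
shift [-19.23  -0.58  -2.16] turn [ 0.006 -2.194 -0.01 ] rows>= 17.6
[-0.21  0.42  1.63  0.    1.1   0.11]
```

```bash
python3 -m handwheel "[-1.2,0,-0.1,0,-0.12,0,1,-2.4,-0.1,-0.2,0,-0.24,0,1,-3.6,-0.1,-0.3,0,-0.36,0,1,-4.8,-0.1,-0.4,0,-0.48,0,1,-6,-0.2,-0.5,0,-0.6,0,1,-7.2,-0.2,-0.6,0,-0.72,0,1,-8.4,-0.3,-0.7,0,-0.84,0,1,-9.6,-0.3,-0.8,0,-0.96,0,1,-11,-0.4,-1,0,-1.08,0,1,-12,-0.4,-1.2,0,-1.2,0,1]"
python3 - <<'E'
from h import *
move([.5835,.1857,.255],np.radians(107.5)); print(manip.sense()["q"].round(2))
E
```

```text
t: 5.83
tcp_pos: [0.571, 0.1135, 0.253]
tool_rot: [0.666, -0.242, 0.236, -0.665]
force: [1.2, 0.4, -2.9]
finger_gap: 0.219
shift [-3.62 -0.2   6.37] turn [ 0.    -0.994 -0.009] rows>= 8.0
[ 0.    0.47  1.53  0.    1.15 -0.88]
```

```bash
python3 -m handwheel "[-0.6,0,0.9,0,-0.12,0,1,-1,0,1.8,0,-0.24,0,1,-1.5,0,2.7,0,-0.36,0,1,-2,0,3.6,0,-0.48,0,1,-2.5,0,4.5,0,-0.6,0,1,-3,-0.1,5.4,0,-0.72,0,1,-3.3,-0.2,6.2,0,-0.84,0,1,-3.3,-0.2,6.2,0,-0.95,0,1,-3.3,-0.2,6.2,0,-0.95,0,1,-3.3,-0.2,6.2,0,-0.95,0,1]"
python3 - <<'E'
from h import *
move([.5835,.1857,.16],np.radians(107.5)); print(manip.sense()["q"].round(2))
d=snap("top"); cv2.imwrite("pics/t5.png",cv2.resize(d["frame"][100:370,90:350],None,fx=2.2,fy=2.2)[:,:,::-1])
d=snap("wrist"); cv2.imwrite("pics/w5.png",d["frame"][:,:,::-1])
E
```

```text
t: 6.67
tcp_pos: [0.5853, 0.1811, 0.2555]
tool_rot: [-0.701, -0.086, 0.092, 0.702]
force: [-0.3, -0.6, -3.2]
finger_gap: 0.219
shift [0.01 9.55 0.47] turn [-0.002 -0.053 -0.008] rows>= 2.3
[ 0.12  0.51  1.45  0.    1.19 -1.71]
```

View pics/t5.png

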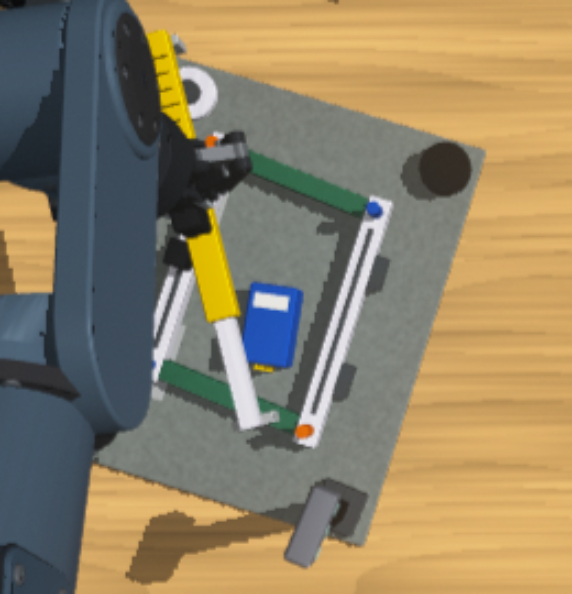

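View pics/w5.png

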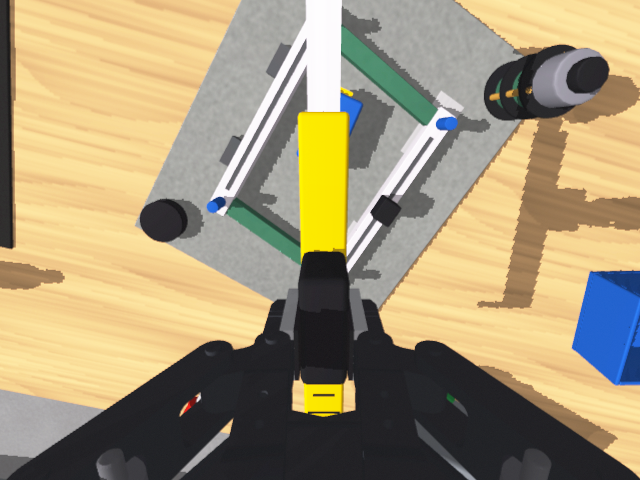

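Top view: rule lies roughly along the orange diagonal, tip near (255,420) on the inner side of the orange fixed post (305,430), with parallax because it is still high. Lower part of the way.

```bash
python3 -m handwheel "[0,3,0.4,0,-0.05,-0.007,1,0,6,0.4,0,-0.05,-0.007,1,0,9.5,0.4,0,-0.05,-0.007,1,0,9.5,0.4,0,-0.05,-0.007,1,0,9.5,0.4,0,-0.05,-0.007,1,0,9.5,0.4,0,-0.05,-0.007,1]"
python3 - <<'E'
from h import *
move([.5835,.1857,.103],np.radians(107.5)); print(manip.sense()["q"].round(2))
d=snap("top"); cv2.imwrite("pics/t6.png",cv2.resize(d["frame"][100:370,90:350],None,fx=2.2,fy=2.2)[:,:,::-1])
d=snap("scene"); cv2.imwrite("pics/s6.png",cv2.resize(d["frame"][180:420,240:540],None,fx=2.5,fy=2.5)[:,:,::-1])
E
```

```text
t: 7.27
tcp_pos: [0.5868, 0.1851, 0.1647]
tool_rot: [-0.698, -0.11, 0.105, 0.7]
force: [0.8, -0.2, -3.1]
finger_gap: 0.219
shift [-0.35  6.17  0.15] turn [-0.001 -0.001  0.008] rows>= 1.5
[ 0.12  0.61  1.54  0.    0.98 -1.75]
```

View pics/t6.png

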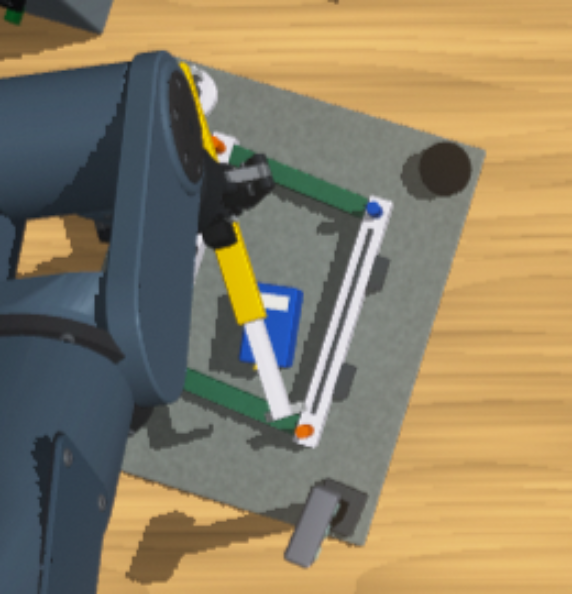

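View pics/s6.png

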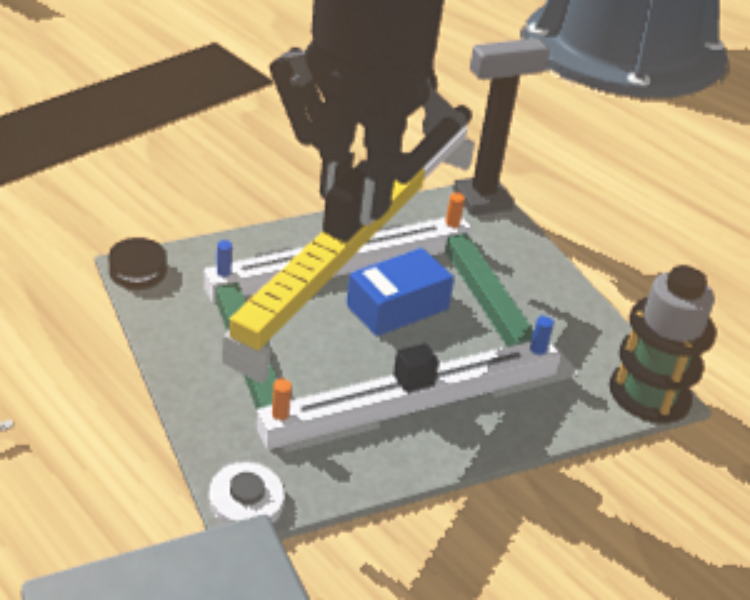

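Run:
```python
from h import *
d=snap("top")
for uv in ((252,318),(262,350),(275,385),(284,408),(245,280),(255,310),(234,240)): print(uv,depthpt(d,(uv[0]/2.2+90,uv[1]/2.2+100)).round(4))
print(manip.sense()["tcp_pos"])
```

```text
(252, 318) [0.5062 0.1576 0.1391]
(262, 350) [0.4811 0.1504 0.1357]
(275, 385) [0.4536 0.1398 0.1372]
(284, 408) [0.4356 0.1334 0.1338]
(245, 280) [0.5358 0.1624 0.1424]
(255, 310) [0.5124 0.1551 0.1396]
(234, 240) [0.566  0.1686 0.1533]
[0.58744142 0.18538624 0.16612139]
```

```bash
python3 -m handwheel "[-0.2,2,0.1,0,0,0.008,1,-0.2,4,0.1,0,0,0.008,1,-0.2,5.2,0.1,0,0,0.008,1,-0.2,6.2,0.1,0,0,0.008,1,-0.2,6.2,0.1,0,0,0.008,1,-0.2,6.2,0.1,0,0,0.008,1]"
python3 - <<'E'
from h import *
move([.5835,.1857,.103],np.radians(107.5)); print(manip.sense()["ft_torque"].round(2))
d=snap("top"); cv2.imwrite("pics/t7.png",cv2.resize(d["frame"][100:370,90:350],None,fx=2.2,fy=2.2)[:,:,::-1])
d=snap("scene"); cv2.imwrite("pics/s7.png",cv2.resize(d["frame"][180:420,240:540],None,fx=2.5,fy=2.5)[:,:,::-1])
E
```

```text
t: 7.92
tcp_pos: [0.5841, 0.1858, 0.1018]
tool_rot: [-0.699, -0.107, 0.108, 0.699]
force: [-0.2, 0.2, -4.2]
finger_gap: 0.222
shift [-0.06 -0.12  0.01] turn [-0.001 -0.    -0.002] rows>= 0.0
[-0.03 -0.01 -0.04]
```

View pics/t7.png

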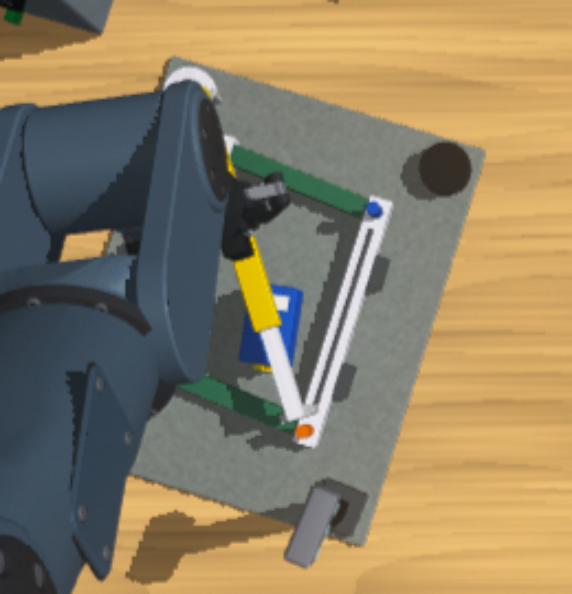

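View pics/s7.png

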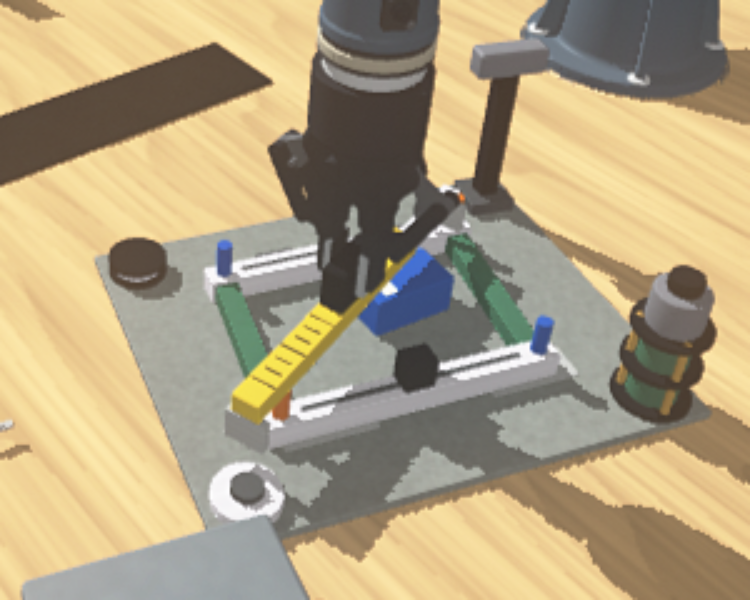

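```bash
python3 -m handwheel "[-0.4,0,0,0,0,0,1,-0.9,0,0,0,0,0,1,-1.4,0,0,0,0,0,1,-1.8,0,0,0,0,0,1,-2.1,0,0,0,0,0,1,-2.3,0,0,0,0,0,1,-2.4,0,0,0,0,0,1,-2.4,0,0,0,0,0,1]"
python3 - <<'E'
from h import *
s=manip.sense(); print(s["tcp_pos"],s["force"]@np.array([-.954,-.3,0]),s["ft_torque"].round(2))
d=snap("top"); cv2.imwrite("pics/t8.png",cv2.resize(d["frame"][100:370,90:350],None,fx=2.2,fy=2.2)[:,:,::-1])
d=snap("scene"); cv2.imwrite("pics/s8.png",cv2.resize(d["frame"][180:420,240:540],None,fx=2.5,fy=2.5)[:,:,::-1])
E
```

```text
t: 8.68
tcp_pos: [0.5611, 0.1785, 0.1019]
tool_rot: [-0.699, -0.107, 0.108, 0.699]
force: [1.8, 0.2, -1.7]
finger_gap: 0.22
[0.56108613 0.17846538 0.1018613 ] -1.8155834557714574 [ 0.04 -0.32  0.09]
```

View pics/t8.png

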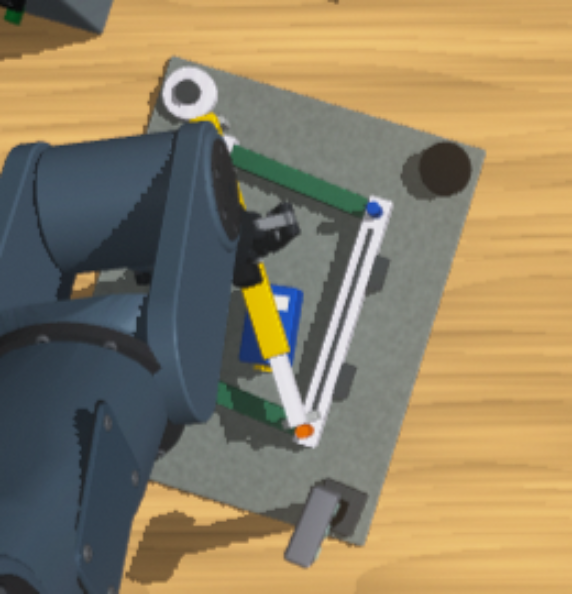

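View pics/s8.png

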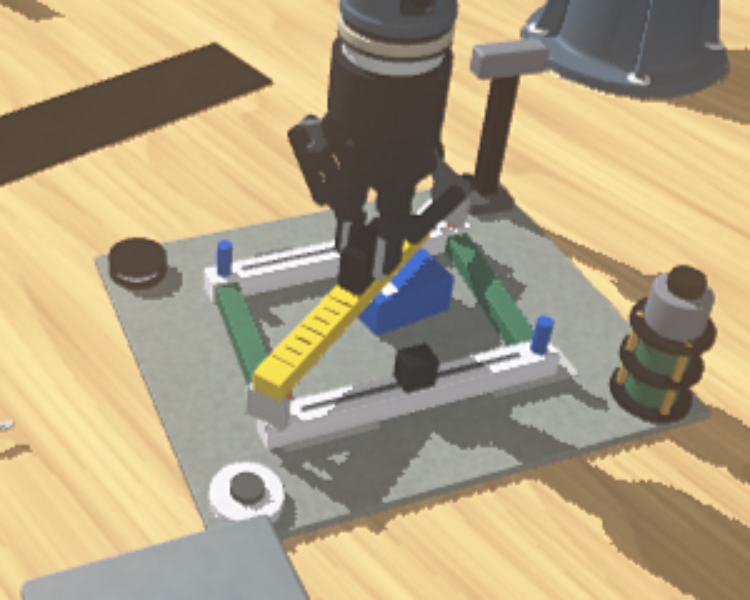

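```bash
python3 -m handwheel "[-0.1,0,0,0,0,0,1,-0.2,0,0,0,0,0,1,-0.3,0,0,0,0,0,1,-0.3,0,0,0,0,0,1]"
python3 -m handwheel "[-0.1,0,0,0,0,0,1,-0.1,0,0,0,0,0,1,-0.1,0,0,0,0,0,1]"
```

```text
t: 9.12
tcp_pos: [0.5578, 0.1776, 0.1016]
tool_rot: [-0.699, -0.107, 0.109, 0.699]
force: [2.3, 0.5, -2.3]
finger_gap: 0.216
t: 9.37
tcp_pos: [0.5571, 0.1773, 0.1016]
tool_rot: [-0.699, -0.107, 0.108, 0.699]
force: [3.5, 0.1, -1.4]
finger_gap: 0.219
```

```bash
python3 -m handwheel "[-0.1,0,0,0,0,0,1,-0.1,0,0,0,0,0,1,-0.1,0,0,0,0,0,1]"
python3 -m handwheel "[-0.1,0,0,0,0,0,1,-0.1,0,0,0,0,0,1,-0.1,0,0,0,0,0,1]"
```

```text
t: 9.62
tcp_pos: [0.5562, 0.1771, 0.1016]
tool_rot: [-0.699, -0.107, 0.108, 0.699]
force: [2.9, 0.3, -1.6]
finger_gap: 0.221
t: 9.87
tcp_pos: [0.5561, 0.177, 0.1017]
tool_rot: [-0.698, -0.107, 0.108, 0.699]
force: [4.9, 0.8, -4.0]
finger_gap: 0.216
```

```bash
python3 -m handwheel "[-0.1,0,0,0,0,0,1,-0.1,0,0,0,0,0,1,-0.1,0,0,0,0,0,1]"
python3 - <<'E'
from h import *
d=snap("scene"); cv2.imwrite("pics/s9.png",cv2.resize(d["frame"][300:400,300:440],None,fx=5,fy=5,interpolation=cv2.INTER_CUBIC)[:,:,::-1])
d=snap("wrist"); cv2.imwrite("pics/w9.png",d["frame"][:,:,::-1])
for _ in range(3): print(manip.sense()["force"],manip.sense()["tcp_pos"]);snap("wrist")
E
```

```text
t: 10.12
tcp_pos: [0.556, 0.177, 0.1017]
tool_rot: [-0.698, -0.108, 0.107, 0.699]
force: [6.6, 2.3, -4.8]
finger_gap: 0.218
[ 7.62067602  2.72416593 -5.16344153] [0.55601885 0.1769607  0.10174362]
[ 7.09149707  2.60185073 -4.88531691] [0.55598523 0.17696034 0.101717  ]
[ 6.54479405  1.51009066 -4.29898789] [0.55601474 0.17695573 0.10174545]
```

View pics/s9.png

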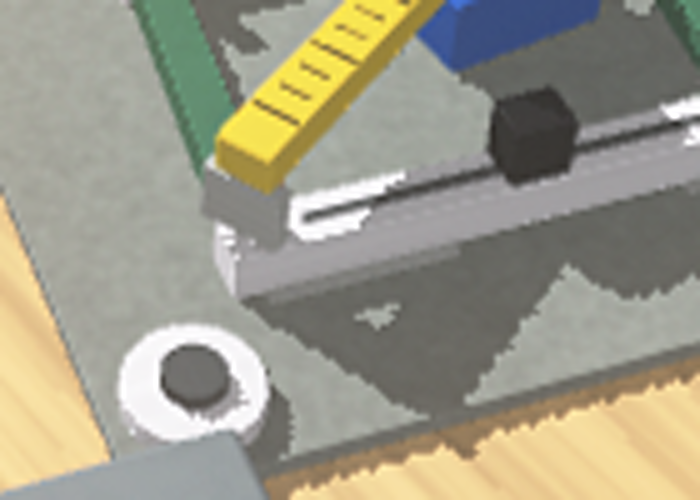

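View pics/w9.png

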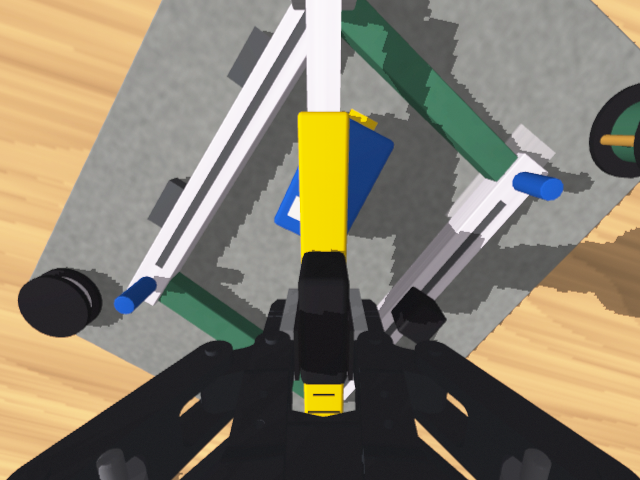

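```bash
python3 -m handwheel "[0,0,0,0,0,0,1,0,0,0,0,0,0,1,0,0,0,0,0,0,1,0,0,0,0,0,0,1,0,0,0,0,0,0,1,0,0,0,0,0,0,1,0,0,0,0,0,0,1,0,0,0,0,0,0,1,0,0,0,0,0,0,1,0,0,0,0,0,0,1]"
python3 - <<'E'
from h import *
d=snap("wrist"); np.savez("orange_w.npz",**d)
cv2.imwrite("pics/w10.png",cv2.resize(d["frame"][0:140,240:400],None,fx=4,fy=4)[:,:,::-1])
d=snap("top"); np.savez("orange_t.npz",**d)
cv2.imwrite("pics/t10.png",cv2.resize(d["frame"][240:310,180:260],None,fx=7,fy=7)[:,:,::-1])
E
```

```text
t: 11.2
tcp_pos: [0.556, 0.177, 0.1017]
tool_rot: [-0.698, -0.108, 0.107, 0.699]
force: [7.0, 2.2, -5.0]
finger_gap: 0.217
```

View pics/w10.png

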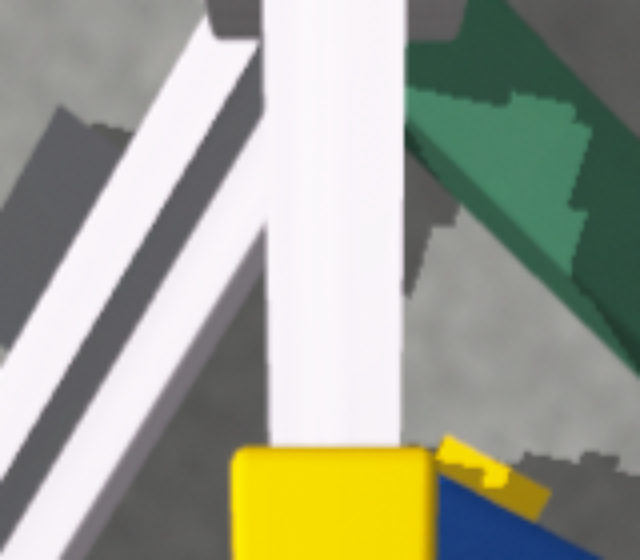

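View pics/t10.png

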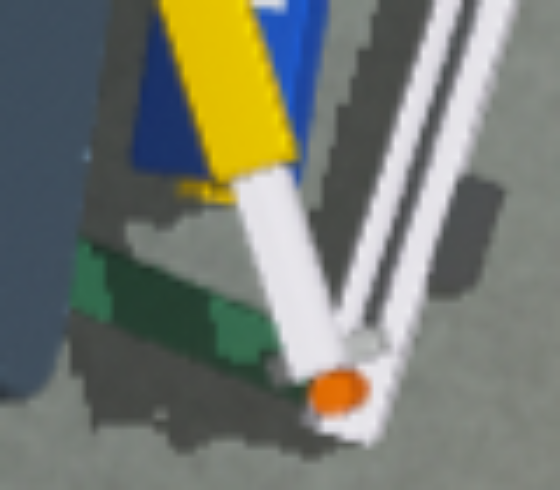

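```bash
cat > ml.py <<'E'
from h import *
def L(d,rowp,rowb,foot,u,col=316):
    u=np.array(u)/np.linalg.norm(u)
    a=ray(d,(col,rowp),foot)[:2]; b=ray(d,(324,rowb),foot+.04)[:2]
    tip=.206+(a-b)@u+.008
    print("tip face x =",tip,"plate pt",a,"bar end",b); return tip
E
python3 - <<'E'
from ml import *
d=np.load("orange_w.npz"); s=manip.sense(); f=s["tcp_pos"][2]-.0648
L(d,10,111.5,f,(-.954,-.30),300); b=ray(d,(324,111.5),f+.04)[:2]
print("hook offset", .206-(b-s["tcp_pos"][:2])@np.array([-.954,-.3]))
Rm=R.from_quat(s["tool_rot"]).as_matrix(); print(Rm.round(4))
E
```

```text
tip face x = 0.261609605103462 plate pt [0.43292813 0.12669901] bar end [0.47489212 0.15196139]
hook offset 0.12112948869744353
[[ 0.954   0.0011 -0.2999]
 [ 0.2999  0.0017  0.954 ]
 [ 0.0016 -1.      0.0013]]
```

```bash
python3 -m handwheel "[0.8,0,0,0,0,0,1,1.7,0,0,0,0,0,1,2.6,0,0,0,0,0,1,3.0,0,0,0,0,0,1,3.0,-2,0,0,0,0,1,3.0,-5,0,0,0,0,1,3.0,-8,0,0,0,0,1,3.0,-9,0,0,0,0,1,3.0,-9,0,0,0,0,1]"
python3 - <<'E'
from h import *
pf=np.array([.6035,.071]);pl=np.array([.4745,.271]); u=(pl-pf)/np.linalg.norm(pl-pf); yaw=np.degrees(np.arctan2(u[1],u[0]))
t=pl-u*(.010+.285-.120); print(u,yaw,t)
move([*t,.20],np.radians(yaw-90))
d=snap("top");
for nm,lo,hi in (("orange",(5,150,150),(18,255,255)),("blue",(105,120,60),(125,255,255))):
    m,b=blobs(d,lo,hi,8,(90,120,350,360))
    for x in b: print(nm,x[0],x[1],x[2],ray(d,x[1],.056).round(4))
d=snap("scene")
for nm,lo,hi in (("orange",(5,150,100),(18,255,255)),("blue",(105,120,60),(125,255,255))):
    m,b=blobs(d,lo,hi,15,(280,240,480,360))
    for x in b: print(nm,x[0],x[1],x[2],ray(d,x[1],.045).round(4))
cv2.imwrite("pics/s11.png",cv2.resize(d["frame"][180:420,240:540],None,fx=2.5,fy=2.5)[:,:,::-1])
E
```

```text
t: 12.05
tcp_pos: [0.5842, 0.1858, 0.194]
tool_rot: [-0.698, -0.108, 0.107, 0.699]
force: [0.3, 0.1, -4.0]
finger_gap: 0.217
[-0.54203116  0.84035839] 122.82201607623426 [0.56935545 0.12393728]
shift [-3.28 -0.61 -5.45] turn [-2.000e-03  1.303e+00  1.000e-03] rows>= 10.4
orange 39 [187.1 164.8] [183, 162, 9, 7] [0.6625 0.2095 0.056 ]
orange 38 [227.6 295.5] [224, 293, 8, 6] [0.4151 0.1326 0.056 ]
blue 39 [259.5 194.7] [256, 192, 8, 7] [0.6036 0.0723 0.056 ]
blue 552 [216.5 247.4] [204, 228, 24, 39] [0.5051 0.1535 0.056 ]
orange 64 [421.4 263.2] [419, 257, 7, 14] [0.4171 0.1346 0.045 ]
orange 91 [351.9 339.1] [349, 332, 7, 16] [0.666  0.2129 0.045 ]
blue 20 [329. 278.] [327, 276, 6, 6] [0.5991 0.0636 0.045 ]
blue 903 [399.8 296.2] [379, 279, 42, 35] [0.525  0.1819 0.045 ]
blue 72 [456.  313.8] [452, 307, 9, 14] [0.4772 0.2739 0.045 ]
```

View pics/s11.png

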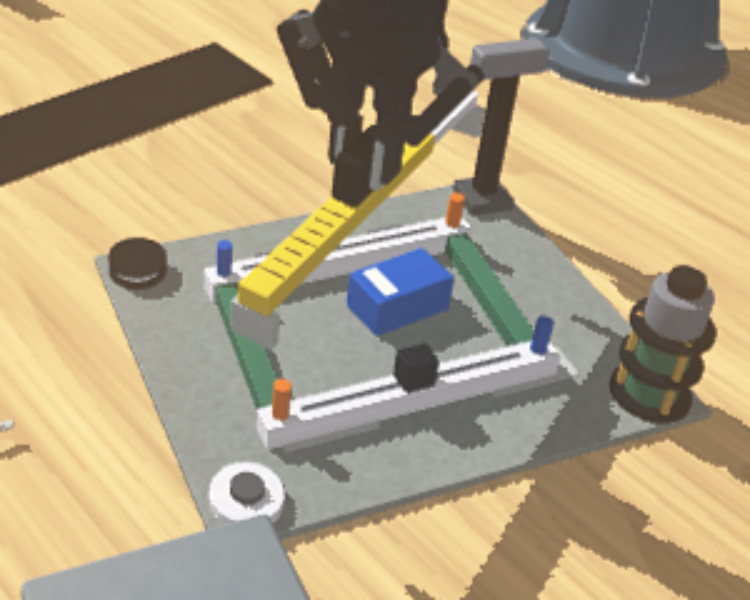

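```bash
python3 -m handwheel "[0,-4,0,0,0,0,1,-0.3,-6,-0.6,0,0.12,0,1,-0.7,-6,-1.2,0,0.24,0,1,-1.1,-6,-1.8,0,0.36,0,1,-1.5,-6,-2.5,0,0.48,0,1,-2,-6,-3.2,0,0.6,0,1,-2.4,-6,-4,0,0.72,0,1,-2.8,-6,-4.6,0,0.84,0,1,-3,-6,-5,0,0.96,0,1,-3.3,-6,-5.4,0,1.08,0,1]"
python3 -m handwheel "[0,0,0,0,0.12,0,1,0,0,0,0,0.22,0,1,0,0,0,0,0.22,0,1,0,0,0,0,0.22,0,1]"
python3 - <<'E'
from h import *
pf=np.array([.6035,.071]);pl=np.array([.4745,.271]); u=(pl-pf)/np.linalg.norm(pl-pf); yaw=np.degrees(np.arctan2(u[1],u[0]))
t=pl-u*(.010+.285-.120); 
move([*t,.16],np.radians(yaw-90))
E
```

```text
t: 12.98
tcp_pos: [0.5661, 0.1235, 0.2485]
tool_rot: [0.655, -0.272, 0.266, -0.653]
force: [0.4, 1.0, -3.1]
finger_gap: 0.218
t: 13.32
tcp_pos: [0.5666, 0.1238, 0.2493]
tool_rot: [0.623, -0.339, 0.334, -0.621]
force: [0.2, -0.9, -3.7]
finger_gap: 0.217
shift [0.18 8.92 0.29] turn [ 0.006  0.006 -0.005] rows>= 2.1
```

```bash
python3 -m handwheel "[0.2,3,0.3,0.006,0.006,-0.005,1,0.2,6,0.3,0.006,0.006,-0.005,1,0.2,8.9,0.3,0.006,0.006,-0.005,1,0.2,8.9,0.3,0.006,0.006,-0.005,1,0.2,8.9,0.3,0.006,0.006,-0.005,1]"
python3 - <<'E'
from h import *
pf=np.array([.6035,.071]);pl=np.array([.4745,.271]); u=(pl-pf)/np.linalg.norm(pl-pf); yaw=np.degrees(np.arctan2(u[1],u[0]))
t=pl-u*(.010+.285-.120); 
move([*t,.102],np.radians(yaw-90))
d=snap("top"); cv2.imwrite("pics/t12.png",cv2.resize(d["frame"][100:370,90:350],None,fx=2.2,fy=2.2)[:,:,::-1])
d=snap("scene"); cv2.imwrite("pics/s12.png",cv2.resize(d["frame"][180:420,240:540],None,fx=2.5,fy=2.5)[:,:,::-1])
E
```

```text
t: 13.73
tcp_pos: [0.5695, 0.124, 0.1604]
tool_rot: [0.621, -0.339, 0.338, -0.62]
force: [0.6, -0.4, -2.8]
finger_gap: 0.218
shift [-0.01  5.84 -0.01] turn [ 0.001 -0.001 -0.   ] rows>= 1.4
```

View pics/t12.png

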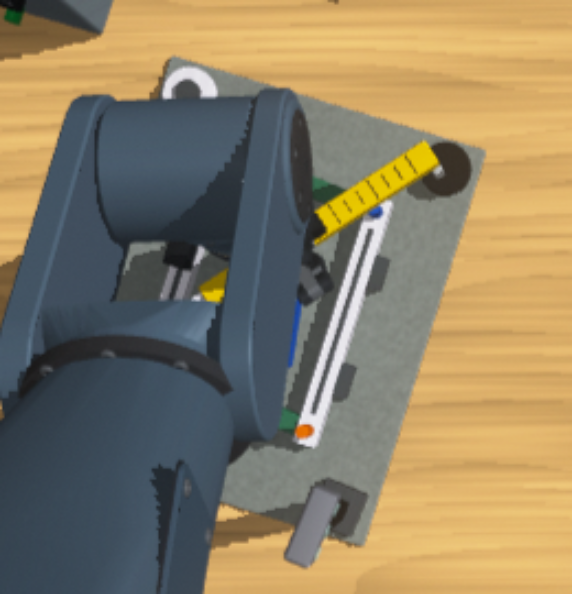

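View pics/s12.png

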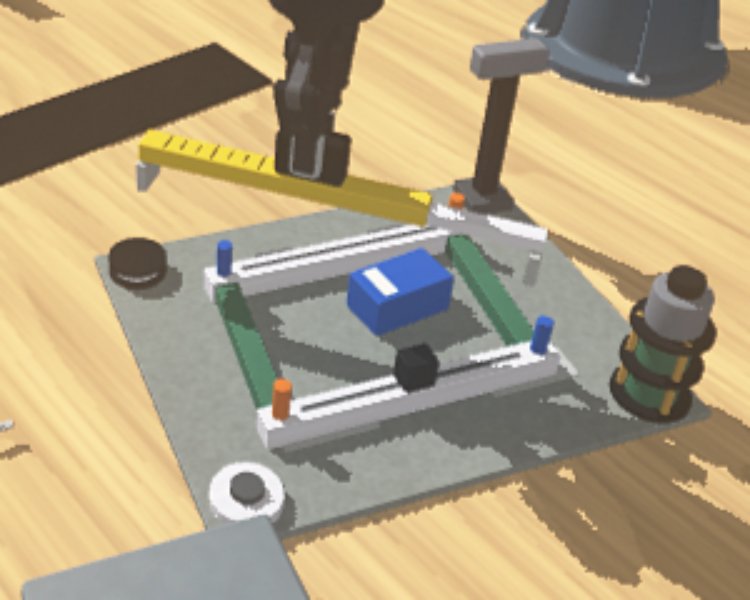

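```bash
python3 -m handwheel "[0,1.5,0,0,0,0,1,0,3,0,0,0,0,1,0,3.6,0,0,0,0,1,0,3.6,0,0,0,0,1]"
python3 - <<'E'
from h import *
d=snap("scene"); cv2.imwrite("pics/s13.png",cv2.resize(d["frame"][220:360,300:500],None,fx=4,fy=4,interpolation=cv2.INTER_CUBIC)[:,:,::-1])
E
```

```text
t: 14.17
tcp_pos: [0.5716, 0.124, 0.1269]
tool_rot: [-0.62, 0.338, -0.341, 0.621]
force: [-0.9, -0.6, -4.1]
finger_gap: 0.22
```

View pics/s13.png

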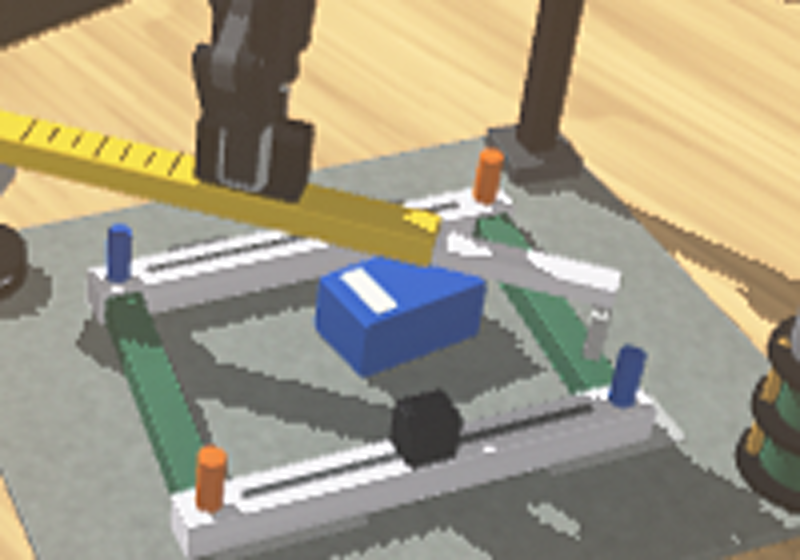

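```bash
python3 - <<'E'
from h import *
move([.5694,.1239,.102],np.radians(32.8));
E
python3 -m handwheel "[0.1,1,-0.1,0,0,0,1,0.1,2,-0.1,0,0,0,1,0.1,2.3,-0.1,0,0,0,1,0.1,2.3,-0.1,0,0,0,1,0.1,2.3,-0.1,0,0,0,1]"
python3 - <<'E'
from h import *
move([.5694,.1239,.102],np.radians(32.8)); 
d=snap("scene"); cv2.imwrite("pics/s14.png",cv2.resize(d["frame"][220:360,300:500],None,fx=4,fy=4,interpolation=cv2.INTER_CUBIC)[:,:,::-1])
d=snap("top"); cv2.imwrite("pics/t14.png",cv2.resize(d["frame"][100:370,90:350],None,fx=2.2,fy=2.2)[:,:,::-1])
E
```

```text
shift [-0.14  2.55 -0.24] turn [-0.005 -0.002  0.004] rows>= 0.6
t: 14.63
tcp_pos: [0.5712, 0.1225, 0.1031]
tool_rot: [-0.62, 0.338, -0.341, 0.621]
force: [-1.5, 0.3, -3.3]
finger_gap: 0.213
shift [-0.21  0.11 -0.08] turn [-0.003 -0.003  0.002] rows>= 0.1
```

View pics/s14.png

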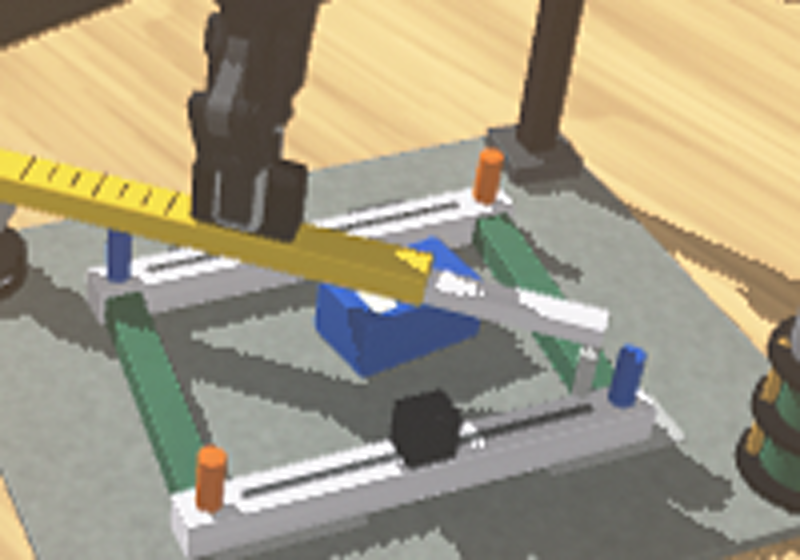

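View pics/t14.png

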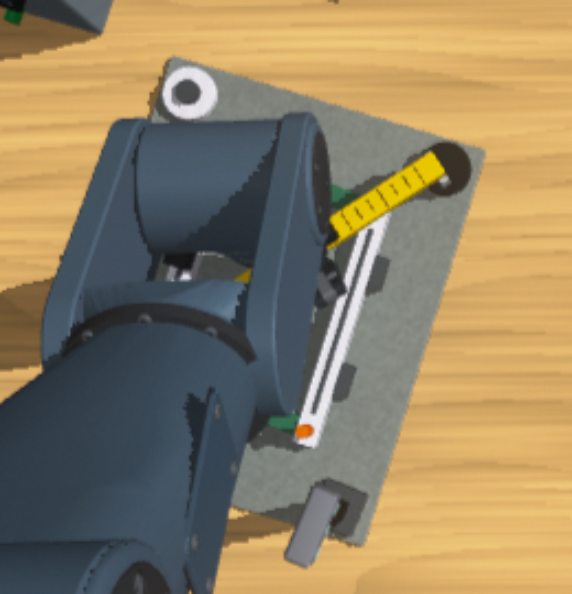

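```bash
python3 -m handwheel "[-0.5,0,0,0,0,0,1,-1.2,0,0,0,0,0,1,-1.9,0,0,0,0,0,1,-2.6,0,0,0,0,0,1,-3.2,0,0,0,0,0,1,-3.7,0,0,0,0,0,1,-4,0,0,0,0,0,1,-4.2,0,0,0,0,0,1,-4.2,0,0,0,0,0,1]"
python3 - <<'E'
from h import *
s=manip.sense(); u=np.array([-.542,.8404]); t=s["tcp_pos"][:2]; print("hook gap est mm",1000*((np.array([.6035,.071])-t)@u+.120-.006), "lat",1000*np.cross(u,np.array([.6035,.071])-t))
d=snap("scene"); cv2.imwrite("pics/s15.png",cv2.resize(d["frame"][220:360,300:500],None,fx=4,fy=4,interpolation=cv2.INTER_CUBIC)[:,:,::-1])
d=snap("top"); cv2.imwrite("pics/t15.png",cv2.resize(d["frame"][100:370,90:350],None,fx=2.2,fy=2.2)[:,:,::-1])
E
```

```text
t: 15.48
tcp_pos: [0.549, 0.1584, 0.1036]
tool_rot: [-0.619, 0.337, -0.341, 0.621]
force: [3.3, -2.1, -3.4]
finger_gap: 0.219
hook gap est mm 11.048771299812554 lat 1.5388333261723564<stdin>:2: DeprecationWarning: Arrays of 2-dimensional vectors are deprecated. Use arrays of 3-dimensional vectors instead. (deprecated in NumPy 2.0)
```

View pics/s15.png

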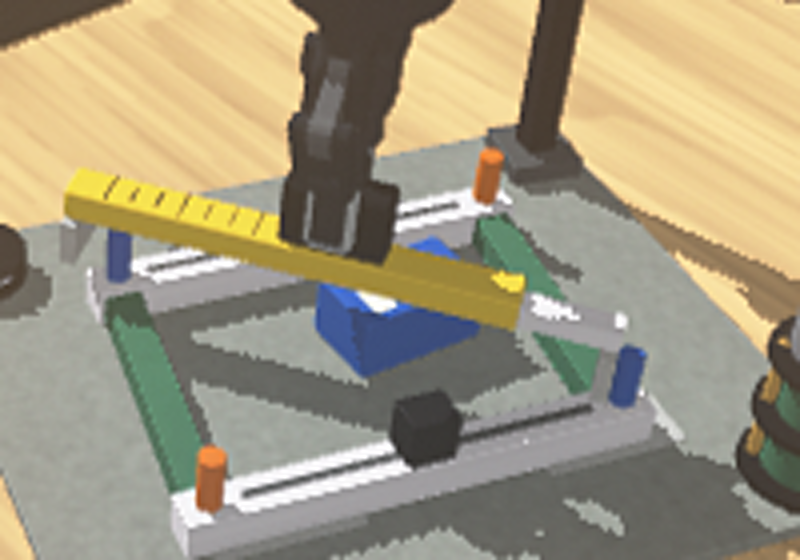

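View pics/t15.png

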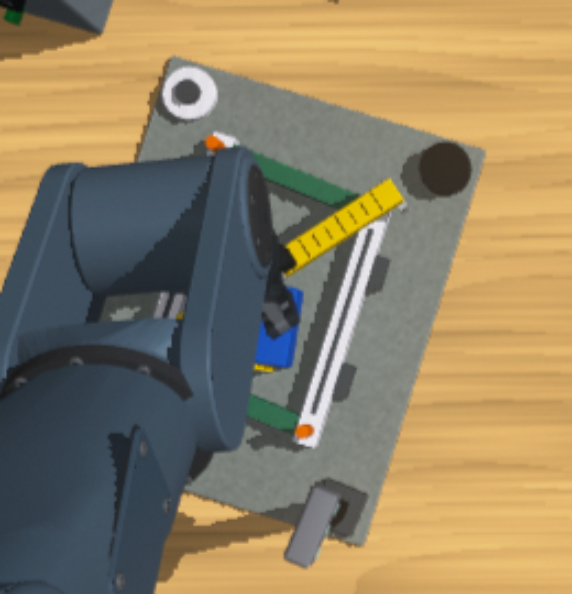

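```bash
python3 -m handwheel "[-0.2,0.1,0,0,0,0,1,-0.4,0.1,0,0,0,0,1,-0.6,0.1,0,0,0,0,1,-0.7,0.1,0,0,0,0,1,-0.8,0.1,0,0,0,0,1,-0.8,0.1,0,0,0,0,1]"
python3 -m handwheel "[-0.1,0,0,0,0,0,1,-0.1,0,0,0,0,0,1,-0.1,0,0,0,0,0,1]"
python3 -m handwheel "[-0.1,0,0,0,0,0,1,-0.1,0,0,0,0,0,1,-0.1,0,0,0,0,0,1]"
```

```text
t: 16.08
tcp_pos: [0.5445, 0.1649, 0.1024]
tool_rot: [-0.62, 0.338, -0.341, 0.621]
force: [3.9, -1.8, -1.4]
finger_gap: 0.22
t: 16.33
tcp_pos: [0.544, 0.1655, 0.1024]
tool_rot: [-0.62, 0.338, -0.341, 0.621]
force: [4.2, -2.1, -1.7]
finger_gap: 0.223
t: 16.58
tcp_pos: [0.5434, 0.1664, 0.1024]
tool_rot: [-0.62, 0.338, -0.341, 0.621]
force: [3.3, -2.1, -1.8]
finger_gap: 0.218
```

```bash
python3 -m handwheel "[-0.1,0,0,0,0,0,1,-0.1,0,0,0,0,0,1,-0.1,0,0,0,0,0,1]"
python3 -m handwheel "[-0.1,0,0,0,0,0,1,-0.1,0,0,0,0,0,1,-0.1,0,0,0,0,0,1]"
```

```text
t: 16.83
tcp_pos: [0.5428, 0.1672, 0.1024]
tool_rot: [-0.62, 0.338, -0.341, 0.621]
force: [3.3, -2.4, -2.3]
finger_gap: 0.219
t: 17.08
tcp_pos: [0.5423, 0.168, 0.1024]
tool_rot: [-0.62, 0.338, -0.341, 0.621]
force: [3.0, -2.3, -1.8]
finger_gap: 0.222
```

Run:
```python
from h import *
d=snap("top"); cv2.imwrite("pics/t16.png",cv2.resize(d["frame"][160:230,220:300],None,fx=7,fy=7,interpolation=cv2.INTER_CUBIC)[:,:,::-1])
d=snap("scene"); cv2.imwrite("pics/s16.png",cv2.resize(d["frame"][240:360,300:500],None,fx=4,fy=4,interpolation=cv2.INTER_CUBIC)[:,:,::-1])
```

```text
(no output)
```

View pics/t16.png

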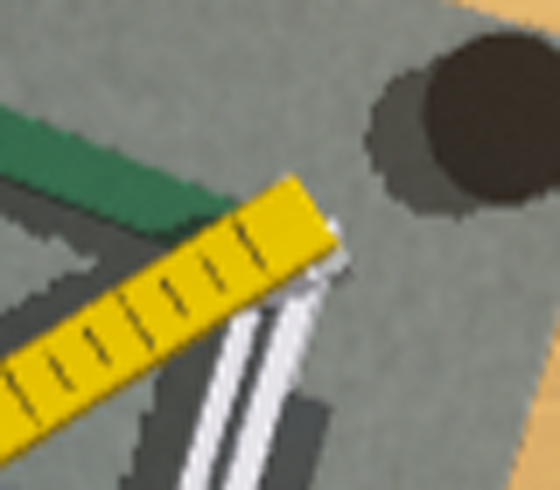

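View pics/s16.png

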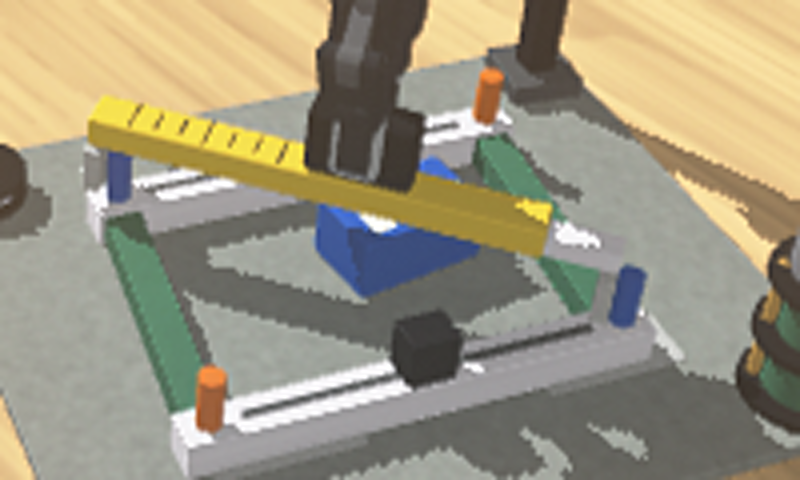

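The scene view shows the hook at about (95,168), nearly touching the blue post (118,175), and the tip against the other blue post (605,290).

```bash
python3 -m handwheel "[-0.1,0,0,0,0,0,1,-0.1,0,0,0,0,0,1,-0.1,0,0,0,0,0,1]"
python3 -m handwheel "[-0.1,0,0,0,0,0,1,-0.1,0,0,0,0,0,1,-0.1,0,0,0,0,0,1]"
python3 -m handwheel "[-0.05,0,0,0,0,0,1,-0.1,0,0,0,0,0,1,-0.1,0,0,0,0,0,1]"
```

```text
t: 17.43
tcp_pos: [0.5422, 0.1681, 0.1023]
tool_rot: [-0.62, 0.337, -0.341, 0.621]
force: [5.9, -4.5, -3.1]
finger_gap: 0.215
t: 17.68
tcp_pos: [0.5421, 0.1682, 0.1023]
tool_rot: [-0.62, 0.336, -0.341, 0.621]
force: [5.8, -8.2, -4.5]
finger_gap: 0.216
t: 17.93
tcp_pos: [0.542, 0.1683, 0.1021]
tool_rot: [-0.621, 0.336, -0.342, 0.621]
force: [6.3, -10.5, -4.9]
finger_gap: 0.219
```

```bash
python3 -m handwheel "[0,0,0,0,0,0,1,0,0,0,0,0,0,1,0,0,0,0,0,0,1,0,0,0,0,0,0,1,0,0,0,0,0,0,1,0,0,0,0,0,0,1,0,0,0,0,0,0,1,0,0,0,0,0,0,1,0,0,0,0,0,0,1,0,0,0,0,0,0,1]"
python3 - <<'E'
from h import *
d=snap("wrist"); np.savez("blue_w.npz",**d)
cv2.imwrite("pics/w17.png",cv2.resize(d["frame"][0:140,240:400],None,fx=4,fy=4)[:,:,::-1])
d=snap("scene"); cv2.imwrite("pics/s17.png",cv2.resize(d["frame"][240:360,300:500],None,fx=4,fy=4,interpolation=cv2.INTER_CUBIC)[:,:,::-1])
E
```

```text
t: 18.77
tcp_pos: [0.542, 0.1683, 0.1021]
tool_rot: [-0.621, 0.336, -0.342, 0.621]
force: [6.9, -10.8, -5.4]
finger_gap: 0.217
```

View pics/w17.png

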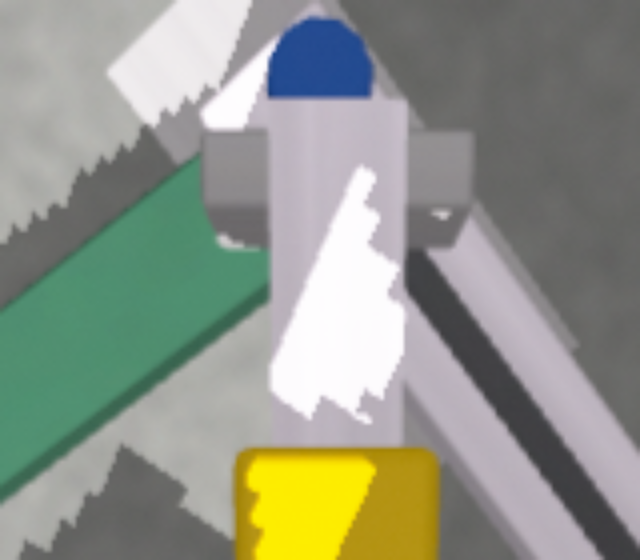

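View pics/s17.png

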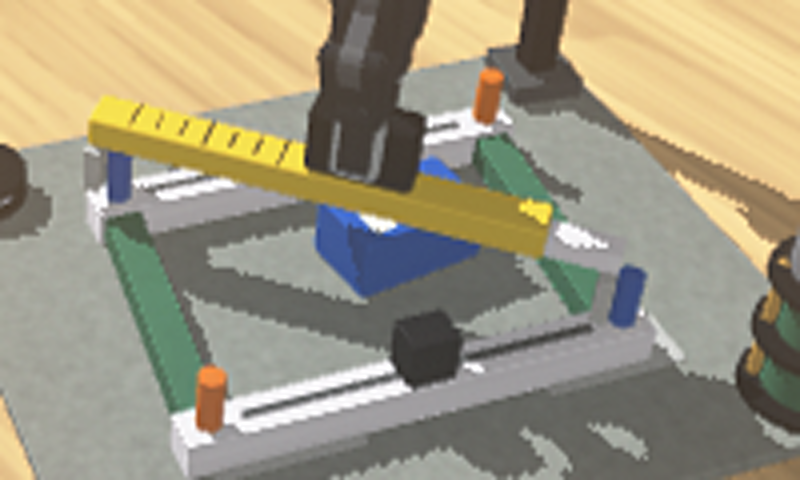

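Run:
```python
from ml import *
d=np.load("blue_w.npz"); s=manip.sense(); f=s["tcp_pos"][2]-.0648
u=(-.545,.8384); L(d,62,112,f,u,300)
L(d,51,112,f,u,300)
b=ray(d,(324,112),f+.04)[:2]; c=ray(d,(324,24.5),f+.036)[:2]; print("blade end",.206+(c-b)@np.array(u))
do=np.load("orange_w.npz")
from math import sqrt
for D in (.237,.238,.239,.240,.241): e=.2-sqrt(D*D-.0225); print(D,e,sqrt((.2+e)**2+.0225))
```

```text
tip face x = 0.2390466026881651 plate pt [0.47380557 0.2560721 ] bar end [0.4972302  0.24142585]
tip face x = 0.24395755468072053 plate pt [0.47123816 0.26026052] bar end [0.4972302  0.24142585]
blade end 0.238476146507131
0.237 0.016508855799523686 0.2633934028020044
0.238 0.015219048600782464 0.26233421218100006
0.239 0.013932807835448868 0.26128001505733095
0.24 0.012650060048048056 0.2602307592088961
0.241 0.0113707339779959 0.25918639467070165
```

```bash
python3 -m handwheel "[1,0,0,0,0,0,1,2,0,0,0,0,0,1,3.2,0,0,0,0,0,1,4.4,0,0,0,0,0,1,5.2,0,0,0,0,0,1,5.2,-2,0,0,0,0,1,5.2,-6,0,0,0,0,1,5.2,-10,0,0,0,0,1,5.2,-14,0,0,0,0,1,5.2,-14.5,0,0,0,0,1]"
python3 - <<'E'
from h import *
move([.5255,-.2107,.245],np.radians(-90.5))
E
```

```text
t: 19.7
tcp_pos: [0.5704, 0.1271, 0.2544]
tool_rot: [-0.618, 0.335, -0.344, 0.623]
force: [1.6, -0.0, -2.5]
finger_gap: 0.216
shift [ 25.99   0.85 -22.04] turn [-0.016  2.15  -0.01 ] rows>= 17.2
```

```bash
python3 -m handwheel "[1.6,0,-1.4,0,0.12,0,1,3.2,0,-2.8,0,0.24,0,1,4.8,0,-4.2,0,0.36,0,1,6.4,0,-5.6,0,0.48,0,1,8,0,-7,0,0.6,0,1,9.6,0,-8.4,0,0.72,0,1,11.2,0,-9.8,0,0.84,0,1,12.8,0,-11.2,0,0.96,0,1,14.4,0,-12.6,0,1.08,0,1,16,0,-14,0,1.2,0,1]"
python3 - <<'E'
from h import *
move([.5255,-.2107,.20],np.radians(-90.5))
E
```

```text
t: 20.53
tcp_pos: [0.534, -0.0835, 0.246]
tool_rot: [-0.319, 0.632, -0.63, 0.319]
force: [0.2, -0.4, -4.4]
finger_gap: 0.218
shift [10.75  4.57  6.87] turn [ 0.003  0.944 -0.001] rows>= 7.6
```

```bash
python3 -m handwheel "[1.6,0,1,0,0.12,0,1,3.2,0,2,0,0.24,0,1,4.8,1,3,0,0.36,0,1,6.4,2,4,0,0.48,0,1,8,3,5,0,0.6,0,1,9.6,4,6,0,0.72,0,1,10.2,4.5,6.6,0,0.84,0,1,10.2,4.5,6.6,0,0.9,0,1,10.2,4.5,6.6,0,0.9,0,1,10.2,4.5,6.6,0,0.9,0,1]"
python3 - <<'E'
from h import *
move([.5255,-.2107,.0698],np.radians(-90.5))
E
```

```text
t: 21.37
tcp_pos: [0.5284, -0.2039, 0.2013]
tool_rot: [-0.015, 0.708, -0.706, 0.015]
force: [-0.3, 0.4, -3.3]
finger_gap: 0.22
shift [ 0.34 13.15  0.7 ] turn [ 0.003  0.051 -0.001] rows>= 3.2
```

```bash
python3 -m handwheel "[0.3,3.5,0.6,0,0.045,0,1,0.3,7,0.6,0,0.045,0,1,0.3,10,0.6,0,0.045,0,1,0.3,11,0.6,0,0.045,0,1,0.3,11,0.6,0,0.045,0,1,0.3,11,0.6,0,0.045,0,1]"
python3 - <<'E'
from h import *
move([.5255,-.2107,.0696],np.radians(-90.5))
E
```

```text
t: 21.87
tcp_pos: [0.5279, -0.2106, 0.0927]
tool_rot: [0.003, 0.707, -0.707, 0.001]
force: [0.1, -0.3, -2.6]
finger_gap: 0.217
shift [0.25 2.31 0.01] turn [ 0.     0.006 -0.005] rows>= 0.6
```

```bash
python3 -m handwheel "[0.1,1,0,0,0,-0.005,1,0.1,1.8,0,0,0,-0.005,1,0.1,2.2,0,0,0,-0.005,1,0.1,2.2,0,0,0,-0.005,1,0.1,2.2,0,0,0,-0.005,1]"
python3 - <<'E'
from h import *
move([.5255,-.2107,.0696],np.radians(-90.5))
E
```

```text
t: 22.28
tcp_pos: [0.5268, -0.2109, 0.0705]
tool_rot: [-0.001, -0.707, 0.707, 0.001]
force: [0.3, -1.0, -3.7]
finger_gap: 0.218
shift [ 0.13  0.09 -0.02] turn [-0.     0.005  0.   ] rows>= 0.0
```

```bash
python3 -m handwheel "[0.1,0.15,0,0,0,0,1,0.1,0.2,0,0,0,0,1,0.1,0.2,0,0,0,0,5,0.1,0.2,0,0,0,0,5,0.1,0.2,0,0,0,0,5,0.1,-2,0,0,0,0,5,0.1,-6,0,0,0,0,5,0.1,-10,0,0,0,0,5,0.1,-14,0,0,0,0,5,0.1,-16,0,0,0,0,5]"
python3 - <<'E'
from h import *
d=snap("wrist"); cv2.imwrite("pics/w20.png",d["frame"][:,:,::-1])
d=snap("top"); cv2.imwrite("pics/t20.png",d["frame"][:,:,::-1])
# grip block: top dark square from initial image est; rail mid
ol=np.array([.664,.211]);bl=np.array([.4745,.271]); g=(ol+bl)/2; r=(ol-bl); yaw=np.degrees(np.arctan2(r[1],r[0])); print(g,yaw)
for v in ((172,215),(173,216)): print(depthpt(d,v),ray(d,v,.053))
move([*g,.25],np.radians(yaw)); print(manip.sense()["q"].round(2))
E
```

```text
t: 23.12
tcp_pos: [0.5277, -0.212, 0.2358]
tool_rot: [-0.004, -0.705, 0.709, -0.001]
force: [1.1, -0.7, 0.4]
finger_gap: 0.583
[0.56925 0.241  ] -17.568968779142466
[0.56750582 0.23843665 0.053123  ] [0.56751942 0.2384714  0.053     ]
[0.56544016 0.23615833 0.05443697] [0.56559632 0.23656151 0.053     ]
shift [ -3.92  -1.69 -45.35] turn [-0.012 -1.268 -0.004] rows>= 10.9
[-0.58  0.46  1.6  -0.    1.07  1.  ]
```

View pics/t20.png

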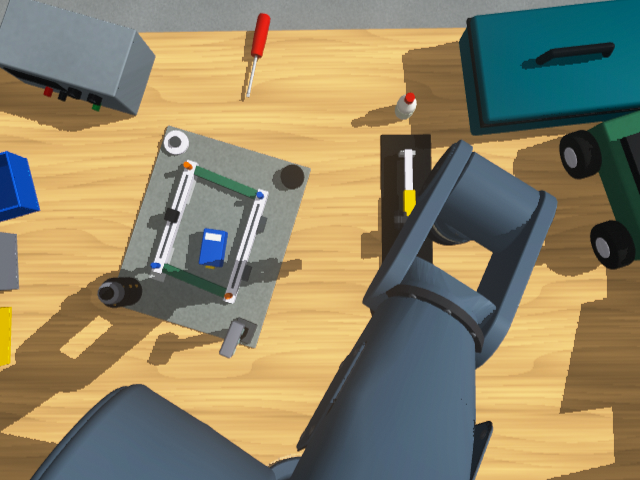

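View pics/w20.png

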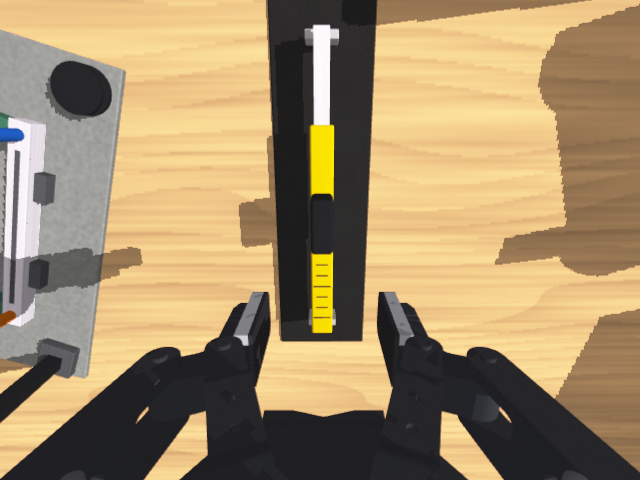

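Rule stands centred on its mat. Now on to the grip block.

```bash
python3 -m handwheel "[-0.4,0,-4,0,-0.12,0,5,-0.8,0,-8,0,-0.24,0,5,-1.2,0,-12,0,-0.36,0,5,-1.6,0,-16,0,-0.48,0,5,-2,0,-20,0,-0.6,0,5,-2.4,0,-24,0,-0.72,0,5,-2.8,0,-28,0,-0.84,0,5,-3.2,0,-32,0,-0.96,0,5,-3.6,0,-36,0,-1.08,0,5,-3.9,0,-40,0,-1.2,0,5]"
python3 - <<'E'
from h import *
move([.568,.2395,.12],np.radians(-17.6))
E
```

```text
t: 24.05
tcp_pos: [0.5656, 0.1909, 0.2289]
tool_rot: [-0.401, 0.583, -0.583, 0.399]
force: [-0.1, 0.5, 0.4]
finger_gap: 0.593
shift [-4.63 10.89 -1.51] turn [ 0.002 -0.062  0.001] rows>= 2.9
```

```bash
python3 -m handwheel "[-2,2,-1,0,-0.05,0,5,-4,4,-1.3,0,-0.05,0,5,-4.4,7,-1.3,0,-0.05,0,5,-4.4,9.5,-1.3,0,-0.05,0,5,-4.4,10,-1.3,0,-0.05,0,5,-4.4,10,-1.3,0,-0.05,0,5]"
python3 - <<'E'
from h import *
move([.568,.2395,.058],np.radians(-17.6))
d=snap("wrist"); cv2.imwrite("pics/w21.png",d["frame"][:,:,::-1])
d=snap("scene"); cv2.imwrite("pics/s21.png",cv2.resize(d["frame"][180:420,240:540],None,fx=2.5,fy=2.5)[:,:,::-1])
E
```

```text
t: 24.55
tcp_pos: [0.5681, 0.2342, 0.1272]
tool_rot: [-0.415, 0.575, -0.573, 0.41]
force: [-0.5, 0.2, 0.2]
finger_gap: 0.586
shift [-0.52  6.92 -0.14] turn [ 0.006 -0.018  0.004] rows>= 1.7
```

View pics/w21.png

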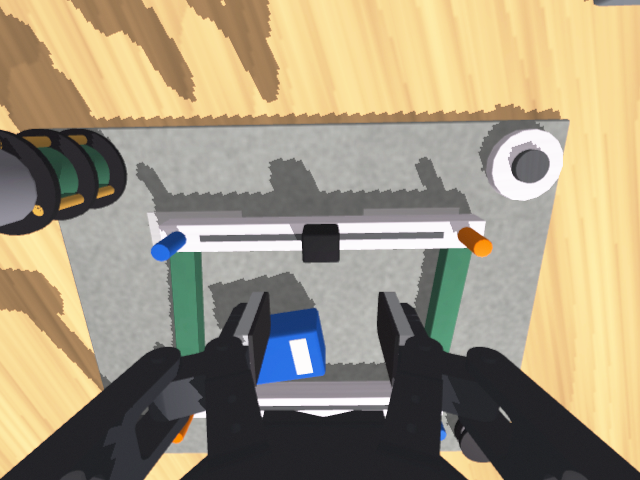

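View pics/s21.png

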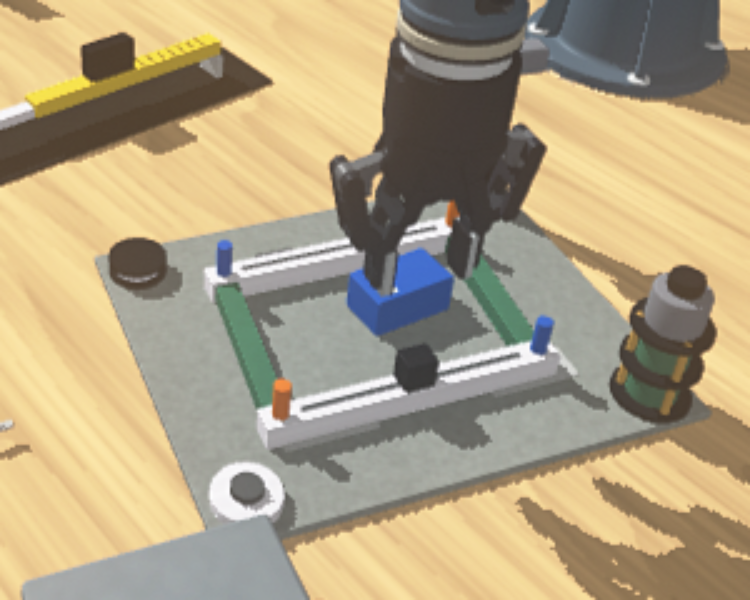

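Run:
```python
from h import *
d=snap("wrist"); 
for uv in ((321,230),(321,243),(321,255)): print(ray(d,uv,.053),depthpt(d,uv))
t=snap("top"); hsv=cv2.cvtColor(t["frame"],cv2.COLOR_RGB2HSV)
```

```text
[0.5771585 0.253872  0.053    ] [0.57634073 0.25158924 0.04479828]
[0.57440392 0.24575684 0.053     ] [0.57446826 0.24593762 0.05356786]
[0.57179918 0.2380831  0.053     ] [0.57168165 0.23775121 0.05206824]
```

Run:
```python
from h import *
move([.570,.241,.052],np.radians(-17.6))
```

```text
shift [-0.55  7.99 -0.39] turn [-0.003 -0.018 -0.001] rows>= 1.9
```

```bash
python3 -m handwheel "[-0.5,3,-0.3,0,-0.018,0,5,-0.5,5,-0.3,0,-0.018,0,5,-0.5,6,-0.3,0,-0.018,0,5,-0.5,6,-0.3,0,-0.018,0,5]"
python3 - <<'E'
from h import *
move([.570,.241,.052],np.radians(-17.6))
d=snap("wrist"); cv2.imwrite("pics/w22.png",d["frame"][:,:,::-1])
d=snap("scene"); cv2.imwrite("pics/s22.png",cv2.resize(d["frame"][260:360,320:480],None,fx=5,fy=5)[:,:,::-1])
E
```

```text
t: 25.08
tcp_pos: [0.5684, 0.2398, 0.0693]
tool_rot: [-0.418, 0.571, -0.57, 0.417]
force: [-0.7, -0.1, 0.1]
finger_gap: 0.585
shift [-0.16  1.73  0.12] turn [ 0.002 -0.     0.002] rows>= 0.4
```

View pics/w22.png

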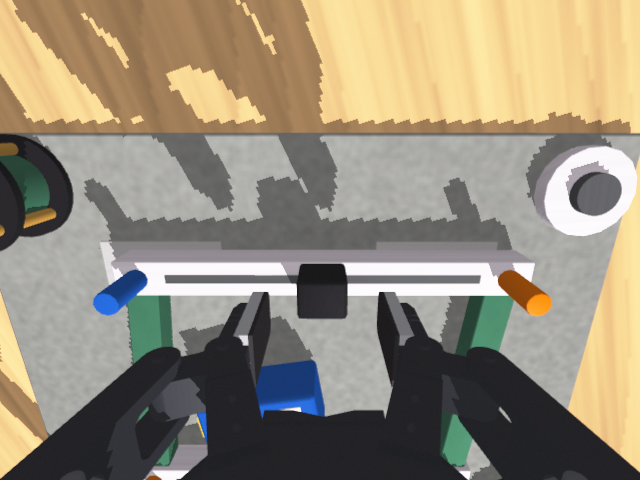

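View pics/s22.png

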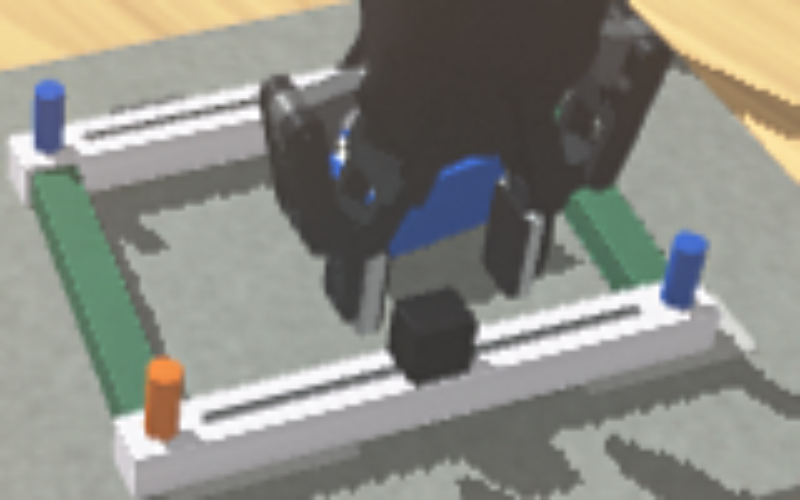

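```bash
python3 -m handwheel "[-0.1,1,0.1,0,0,0,5,-0.1,1.7,0.1,0,0,0,5,-0.1,1.7,0.1,0,0,0,5]"
python3 -m handwheel "[0,0,0,0,0,0,1.5,0,0,0,0,0,0,1.5,0,0,0,0,0,0,1.5,0,0,0,0,0,0,1.5,0,0,0,0,0,0,1.5,0,0,0,0,0,0,1.5]" 30
cat > posts.py <<'E'
from h import *
def posts(verbose=1):
    d=snap("scene"); out={}
    for nm,lo,hi in (("orange",(5,150,80),(18,255,255)),("blue",(105,120,50),(125,255,255))):
        m,b=blobs(d,lo,hi,15,(280,240,480,360))
        for x in b:
            if x[0]<200: print(nm,x[0],x[1],x[2],ray(d,x[1],.045).round(4))
    return d
E
python3 - <<'E'
from posts import *
d=posts(); move([.570,.241,.052],np.radians(-17.6))
cv2.imwrite("pics/s23.png",cv2.resize(d["frame"][260:360,320:480],None,fx=5,fy=5)[:,:,::-1])
E
```

```text
t: 25.43
tcp_pos: [0.5701, 0.2408, 0.0525]
tool_rot: [-0.418, 0.571, -0.571, 0.417]
force: [-0.0, -0.7, -1.2]
finger_gap: 0.583
t: 25.93
tcp_pos: [0.5691, 0.2413, 0.0536]
tool_rot: [-0.418, 0.571, -0.57, 0.417]
force: [-4.7, 1.5, 5.0]
finger_gap: 0.276
orange 92 [351.6 339. ] [349, 332, 7, 16] [0.6662 0.2124 0.045 ]
blue 22 [329.  278.2] [327, 276, 6, 7] [0.5995 0.0641 0.045 ]
blue 33 [390.8 300.3] [389, 295, 5, 11] [0.5465 0.1805 0.045 ]
blue 84 [455.6 313.4] [452, 307, 9, 15] [0.477  0.2728 0.045 ]
shift [0.   0.16 0.09] turn [ 0.002 -0.     0.001] rows>= 0.0
```

View pics/s23.png

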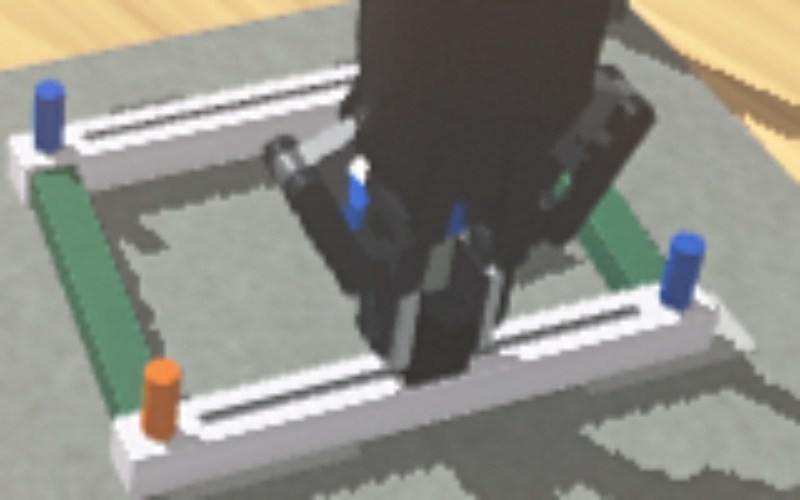

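```bash
python3 -m handwheel "[0,0,-0.1,0,0,0,1.5,0,0,-0.3,0,0,0,1.5,0,0,-0.5,0,0,0,1.5,0,0,-0.7,0,0,0,1.5,0,0,-0.9,0,0,0,1.5,0,0,-1.1,0,0,0,1.5,0,0,-1.3,0,0,0,1.5,0,0,-1.4,0,0,0,1.5,0,0,-1.5,0,0,0,1.5,0,0,-1.5,0,0,0,1.5]" 60
python3 - <<'E'
from posts import *
d=posts(); s=manip.sense(); print("moved",(s["tcp_pos"][:2]-[.5691,.2413])@np.array([.953,-.302])*1000,s["force"])
E
```

```text
t: 26.82
tcp_pos: [0.5616, 0.2438, 0.0538]
tool_rot: [0.415, -0.568, 0.573, -0.42]
force: [8.3, -6.6, -1.3]
finger_gap: 0.261
orange 91 [355.7 337.9] [353, 331, 7, 16] [0.6591 0.2145 0.045 ]
blue 22 [329.  278.2] [327, 276, 6, 7] [0.5995 0.0641 0.045 ]
blue 56 [382.9 303.5] [379, 295, 12, 19] [0.5643 0.1784 0.045 ]
blue 20 [395.4 300.4] [393, 298, 5, 7] [0.5399 0.1856 0.045 ]
blue 82 [459.3 312.4] [456, 306, 9, 15] [0.4696 0.275  0.045 ]
moved -7.907756799613707 [ 7.141827   -6.6818579  -1.74255671]
```

```bash
python3 -m handwheel "[0,0,-0.2,0,0,0,1.5,0,0,-0.4,0,0,0,1.5,0,0,-0.5,0,0,0,1.5,0,0,-0.5,0,0,0,1.5]"
python3 - <<'E'
from posts import *
d=posts(); s=manip.sense(); print("moved",(s["tcp_pos"][:2]-[.5691,.2413])@np.array([.953,-.302])*1000,s["force"],s["ft_torque"])
cv2.imwrite("pics/s24.png",cv2.resize(d["frame"][260:360,320:480],None,fx=5,fy=5)[:,:,::-1])
E
```

```text
t: 27.2
tcp_pos: [0.5568, 0.2453, 0.0538]
tool_rot: [0.415, -0.568, 0.573, -0.42]
force: [7.1, -7.0, -1.0]
finger_gap: 0.263
orange 88 [358.5 337.3] [355, 330, 8, 16] [0.6545 0.2162 0.045 ]
blue 22 [329.  278.2] [327, 276, 6, 7] [0.5995 0.0641 0.045 ]
blue 36 [398.8 296.2] [397, 289, 4, 15] [0.5266 0.1808 0.045 ]
blue 122 [384.2 302.7] [379, 290, 15, 24] [0.5609 0.1782 0.045 ]
blue 86 [461.7 311.9] [458, 305, 9, 15] [0.4651 0.2766 0.045 ]
moved -12.940659329428236 [ 8.01732024 -6.41848272 -1.74733661] [-0.88466606 -0.4775051  -0.0782238 ]
```

View pics/s24.png

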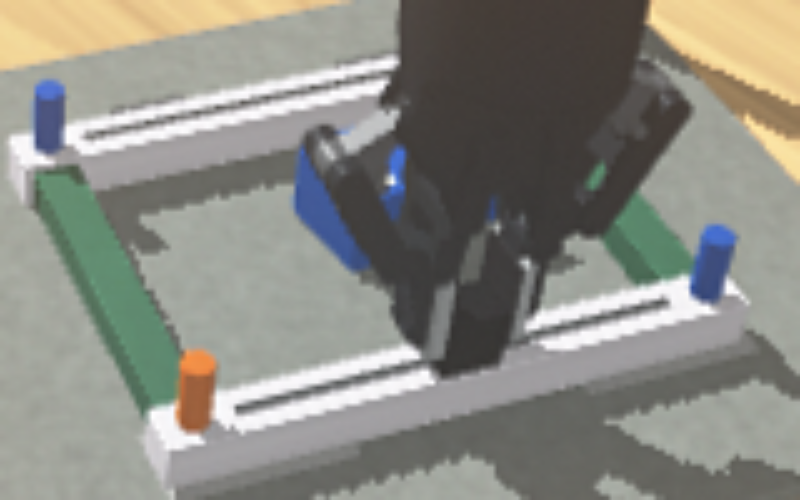

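```bash
python3 -m handwheel "[0,0,-0.1,0,0,0,1.5,0,0,-0.2,0,0,0,1.5,0,0,-0.2,0,0,0,1.5]"
python3 - <<'E'
from posts import *
d=posts(); s=manip.sense(); print("moved",(s["tcp_pos"][:2]-[.5691,.2413])@np.array([.953,-.302])*1000,s["force"],s["ft_torque"])
E
```

```text
t: 27.5
tcp_pos: [0.555, 0.2459, 0.0538]
tool_rot: [0.415, -0.568, 0.573, -0.42]
force: [8.6, -8.0, -2.3]
finger_gap: 0.262
orange 89 [359.6 336.9] [357, 330, 7, 16] [0.6524 0.2166 0.045 ]
blue 21 [328.9 278.2] [327, 276, 6, 7] [0.5997 0.064  0.045 ]
blue 155 [384.7 302.1] [379, 289, 16, 25] [0.559  0.1776 0.045 ]
blue 38 [399.7 295.7] [397, 289, 5, 14] [0.5242 0.1808 0.045 ]
blue 87 [462.7 311.7] [459, 305, 9, 15] [0.4632 0.2773 0.045 ]
moved -14.849185841719597 [ 8.24272196 -6.74919381 -2.35528422] [-0.9037686  -0.48852769 -0.04773751]
```

```bash
python3 -m handwheel "[0,0,0.2,0,0,0,1.5,0,0,0.4,0,0,0,1.5,0,0,0.5,0,0,0,1.5,0,0,0.5,0,0,0,1.5]"
python3 - <<'E'
from posts import *
d=posts(); s=manip.sense(); print("moved",(s["tcp_pos"][:2]-[.5691,.2413])@np.array([.953,-.302])*1000,s["force"],s["ft_torque"])
E
```

```text
t: 27.88
tcp_pos: [0.5552, 0.2458, 0.0537]
tool_rot: [0.417, -0.57, 0.571, -0.418]
force: [0.3, -2.5, 4.8]
finger_gap: 0.267
orange 89 [359.6 336.9] [357, 330, 7, 16] [0.6524 0.2166 0.045 ]
blue 22 [329.  278.2] [327, 276, 6, 7] [0.5995 0.0641 0.045 ]
blue 139 [384.5 302.4] [379, 289, 15, 25] [0.5599 0.178  0.045 ]
blue 38 [399.3 295.9] [397, 289, 5, 15] [0.5252 0.1808 0.045 ]
blue 87 [462.7 311.8] [459, 305, 9, 15] [0.4634 0.2775 0.045 ]
moved -14.676545817283358 [ 1.04740296 -2.60726267  4.87533545] [-0.41105164  0.20060573 -0.09892348]
```

Force is off the rail; release and rise straight up.

```bash
python3 -m handwheel "[0,0,0,0,0,0,5,0,0,0,0,0,0,5,0,0,0,0,0,0,5,0,0,0,0,0,0,5,0,-2,0,0,0,0,5,0,-6,0,0,0,0,5,0,-10,0,0,0,0,5,0,-14,0,0,0,0,5,0,-18,0,0,0,0,5,0,-18,0,0,0,0,5]"
python3 - <<'E'
from posts import *
d=posts()
u0=np.array([.5257,-.2107]); 
move([*u0,.24],np.radians(-90.5))
E
```

```text
t: 28.77
tcp_pos: [0.559, 0.2478, 0.2421]
tool_rot: [0.412, -0.568, 0.573, -0.423]
force: [1.2, 0.1, 0.5]
finger_gap: 0.582
orange 64 [421.4 263.2] [419, 257, 7, 14] [0.4171 0.1346 0.045 ]
orange 88 [359.6 336.9] [357, 330, 7, 16] [0.6524 0.2166 0.045 ]
blue 24 [328.9 278.6] [327, 276, 6, 9] [0.6004 0.065  0.045 ]
blue 80 [462.6 311.7] [459, 305, 9, 15] [0.4633 0.2772 0.045 ]
shift [44.61 -0.3  10.82] turn [-0.005  1.273 -0.011] rows>= 11.0
```

```bash
python3 -m handwheel "[4,0,0.9,0,0.12,0,5,8,0,1.8,0,0.24,0,5,12,0,2.8,0,0.36,0,5,16,0,3.8,0,0.48,0,5,20,0,4.8,0,0.6,0,5,24,0,5.8,0,0.72,0,5,28,0,6.8,0,0.84,0,5,32,0,7.8,0,0.96,0,5,36,0,8.8,0,1.08,0,5,40,0,9.8,0,1.2,0,5]"
python3 - <<'E'
from h import *
d=snap("top"); P=[]
for nm,lo,hi in (("orange",(5,150,150),(18,255,255)),("blue",(105,120,60),(125,255,255))):
    m,b=blobs(d,lo,hi,8,(90,120,300,320))
    for x in b:
        if x[0]<100: print(nm,x[0],x[1],ray(d,x[1],.056).round(4)); P.append((nm,ray(d,x[1],.056)[:2]))
o=[p for n,p in P if n=="orange"]; b=[p for n,p in P if n=="blue"]
print(np.linalg.norm(o[0]-o[1]),np.linalg.norm(b[0]-b[1]))
move([.5257,-.2107,.12],np.radians(-90.5))
E
```

```text
t: 29.65
tcp_pos: [0.5254, -0.166, 0.2318]
tool_rot: [-0.021, 0.707, -0.706, 0.02]
force: [1.6, -0.7, 0.3]
finger_gap: 0.587
orange 42 [184.9 171.8] [0.6491 0.2137 0.056 ]
orange 38 [227.6 295.5] [0.4151 0.1326 0.056 ]
blue 39 [259.5 194.7] [0.6036 0.0723 0.056 ]
blue 47 [152.4 271.9] [0.4605 0.2737 0.056 ]
0.24770489326284012 0.24708533546634612
shift [ 0.24 11.23  3.54] turn [-0.006  0.058  0.   ] rows>= 2.8
```

```bash
python3 -m handwheel "[0,-2,-4,0,0,0,5,0,-3,-8,0,0,0,5,0,-3,-12,0,0,0,5,0,-3,-16,0,0,0,5,0,-3,-20,0,0,0,5,0,-3,-24,0,0,0,5,0,-3,-28,0,0,0,5,0,-3,-32,0,0,0,5,0,-3,-36,0,0,0,5,0,-3,-36,0,0,0,5]"
python3 - <<'E'
from h import *
d=snap("top"); cv2.imwrite("pics/t30.png",d["frame"][:,:,::-1])
m,b=blobs(d,(20,150,120),(34,255,255),150,(370,130,440,330))
W=np.array([ray(d,p[::-1],.044)[:2] for x in b for p in np.argwhere(x[3])]).astype(np.float32)
r=cv2.minAreaRect(W); print(r)
l=cv2.fitLine(W,cv2.DIST_L2,0,.01,.01).ravel(); u=l[:2]*np.sign(l[0]); a=W@u; c=W.mean(0)
hook=c+u*(a.min()-c@u+.008); print("yaw",np.degrees(np.arctan2(u[1],u[0])),"mid",hook+.14*u,"len",a.max()-a.min(), "depth z",[depthpt(d,x[1]).round(4) for x in b])
E
```

```text
t: 30.53
tcp_pos: [0.5016, 0.2012, 0.2619]
tool_rot: [-0.026, 0.708, -0.706, 0.024]
force: [-0.1, -0.8, -0.1]
finger_gap: 0.582
((0.5048527717590332, -0.21101586520671844), (0.021858904510736465, 0.21197153627872467), 89.6017074584961)
yaw -0.37675446 mid [ 0.54686296 -0.21123868] len 0.21197808 depth z [array([ 0.5825, -0.2116,  0.0418]), array([ 0.4502, -0.2105,  0.0445])]
```

View pics/t30.png

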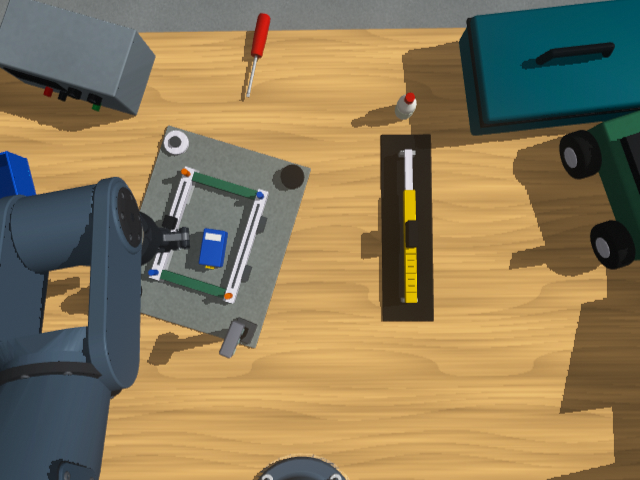

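```bash
python3 -m handwheel "[0,0,0,0,0,0,5,0,0,0,0,0,0,5,0,0,0,0,0,0,5,0,0,0,0,0,0,5]"
python3 - <<'E'
from posts import *
posts(); print(abs(manip.sense()["qd"]).max())
print(manip.sign_off())
E
```

```text
t: 30.92
tcp_pos: [0.5041, 0.1931, 0.2631]
tool_rot: [0.022, -0.707, 0.707, -0.022]
force: [-0.0, 0.5, 0.8]
finger_gap: 0.581
orange 63 [421.4 263.1] [419, 257, 7, 14] [0.4169 0.1343 0.045 ]
orange 89 [359.6 336.8] [357, 330, 7, 16] [0.6523 0.2164 0.045 ]
blue 24 [328.9 278.6] [327, 276, 6, 9] [0.6004 0.065  0.045 ]
blue 83 [462.7 311.7] [459, 305, 9, 15] [0.4632 0.2773 0.045 ]
0.0039052133000510797
the job is handed in; nothing more can be done
None
```

I squared the frame and handed the job in at about 31 s; the final check was by camera, as I did not measure again with the rule after moving the rail.

- **Measured:** I measured the orange diagonal first, at about 261.5 mm, then the blue, at about 239 mm. Each time the hook was drawn against its post and held still for about a second. The force rose without any further movement, which confirmed contact. The rail was therefore about 14 mm off.
- **Corrected:** I slid the loose rail back about 14 mm by its grip block.
- **Final diagonals:** the top camera gives 247.7 mm for orange and 247.1 mm for blue, 0.6 mm apart. It reads about 1% short in absolute length. Before the correction its difference between the diagonals matched the rule's, 22 mm in both.
- **Order:** the arm has only one gripper, so I put the rule back on the mat before sliding the rail and did not move it again.
- **Rule and parts:** the rule stands along the mat with its middle within about 1.5 mm of the mat's centre and its direction within about 0.2° of the mat's. By eye in the last picture, the mast, tower, hub, pulley and battery look unmoved. The arm is clear of everything.

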